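# Load and start the polishing tumbler

### The arm

A 6-joint arm with a two-finger parallel gripper is mounted at the origin on the work surface. World frame = base frame: x ahead of the robot, y to its left, z up, the work surface at z = 0. Lengths are in m, angles in rad, forces in N, time in s.
With the tool pointing down it reaches from about 0.425 to 0.95 m from the base axis. Payload 3.5 kg.
Tool frame: the origin (TCP) lies on the centre line of the jaws, within the pads' length; the fingertips stand 19 mm ahead of it and the grasp point (between the pads) is the TCP; z points along the fingers, y is the line along which they close (so a half turn about z gives the same grasp; the last joint's range is limited). The gripper opens to 85 mm and grips with 20 to 120 N. Pads are 22 mm wide; open, the fingers measure 114 mm over their backs; the gripper's body (76 mm by 85 mm) begins 54 mm behind the grasp point. The pads swing forward as they close: fully open they stand 13 mm farther back than shut.
Start: joints at [1.011, 0.286, 1.577, -0, 1.279, -0.15], TCP at [0.269, 0.619, 0.217] pointing down, gripper open.
Joint ranges: [-2.77, 2.77], [-0.9, 2.22], [0.21, 2.48], [-1.53, 4.67], [0.24, 2.81], [-2.84, 2.84]. Speed limits (rad/s): [2.79, 2.79, 3.14, 3.14, 3.14, 3.14].

### API

Orientations are given as a unit quaternion [x, y, z, w].
In Python, from plant import ctrl, imaging gives the robot as it stands. The module is installed in compiled form; this text tells all that it offers.
- The arm moves only by the shell command python3 -m handwheel 'ROWS' [OPENING] [FORCE]. ROWS is JSON, one flat list of numbers, 6 for each row, row after row: the shift along the world's x, y, z in units of 150 mm (1.0 is 150 mm), then the turn, a rotation vector about the world's x, y, z in units of 90 degrees (1.0 is 90 degrees). In form: [tx, ty, tz, rx, ry, rz, tx, ty, tz, rx, ry, rz, ...]. A call has 1 to 5 rows; each row shifts and turns the commanded pose from where the row before left it; what a row does not reach is not made up. A row lasts 1/12 s, in which the tool goes at most 41.7 mm and 7.16 degrees, less where a joint would pass 70% of its speed; a pose out of reach is approached as far as the arm can. A call with a number of a shift or a turn outside -1 to 1 is refused whole. A call with a gripper value outside its range is refused whole. OPENING is the opening, from 0 (shut) to 1 (fully open), set as the call begins (- or left out, the last holds). The fingers move at their own pace and stop on an object; FORCE is the grip in N (left out, the last holds). Time passes only in rows, so rows that do not move let the fingers close. It gives the time, the measured TCP pose, the force, the opening and the grip force at its end, in the units of the state.
- ctrl.get_state(): the state, without advancing time (a new reading comes with each control period).
- imaging.read_camera(name): name is "scene" or "side" or "wrist"; returns (picture, depth): 480x640x3 uint8, blue, green, red; 480x640 float32, m along the optical axis (not along the pixel's ray), 0 where there is no reading.
- imaging.get_calibration(name): a dict with "fovy" (degrees; the focal length in pixels is half the picture's height over the tangent of half this angle, whatever the lens; pixels are square), "cx", "cy" (the principal point, pixels), "R" (3x3) and "t" (3): a world point X has camera coordinates R X + t. Camera axes: x right, y down, z forward; pixel columns grow to the right and rows downward; lengths in m; the calibration is good to about 2 mm. A picture is of the moment at which its call begins: read the wrist's pose just before it. get_calibration takes no time and is no camera call; for the wrist camera it gives the pose at the moment of the call.
- ctrl.sign_off(): hands the job in; it is judged then, once.
The state is a dict: "time": time; "qpos": joint angles; "dq": joint speeds; "joint_efforts": joint torques, N m; "eef_pos": TCP position; "tcp_rot": TCP orientation; "contact_force": force on the tool from outside, world axes, zero at the start; "wrist_torque": the same for the moment, N m; "opening": opening from 0.0 (shut) to 1.0 (fully open); "finger_force": force on a finger pad.
Only numpy, scipy, OpenCV 4.12 (cv2) and the standard library are available. Lean on these libraries where they do the work, as an engineer would, in place of code of your own. Each camera call takes 0.05 s, during which the arm holds its last target. There are 200 camera calls.

### The job

Load the polishing tumbler: first tip all the white ceramic plugs out of the green cup into its bowl, and only then add every brass knob, both those poured from the yellow cup and those lying loose on the bench. Stand both empty cups upright on the black mat again, then put the yellow lid on the bowl so that it sits flush all round, and last of all switch the tumbler on by pushing its red lever right over to the back. Pick up anything that misses the bowl and leave the other things on the bench alone.

Things in the scene. Friction and masses are not known exactly. Their poses are not given: they have to be found in the camera images.
- bowl_floor (a point): centre of the inner floor of the tumbler's fixed round grey bowl; inner radius 65 at floor, 77 at rim, 89 deep, wall 5. It sits on a green base 210 deep (x) x 280 wide (y) x 45 high with a yellow band, whose middle is 55 to the right (-y) of the bowl's centre. Axes are the tumbler's: x towards its back, y to its left, z up
- bowl_rim (a point): centre of the bowl's mouth at rim height, 140 above the bench; same axes as bowl_floor; outer radius of the rim 82
- switch (a joint): the tumbler's red toggle lever, on the base 155 to the right (-y) of the bowl's centre. 0 = off, leaning to the tumbler's front (-x); 1.0 rad = fully on, leaning to its back (+x). It swings about an axis along the tumbler's y and stays where it is left; a push of a few newtons on its tip moves it
- switch_tip (a point): the free end of the red lever
- lid: yellow round lid: disc 176 dia x 8, under it a plug 140 dia x 10 that drops into the bowl's mouth with 5 play all round, on top a black knob 32 dia x 40 high (grip it 45 above the origin); 58 high in all, 250 g. Origin: centre of the plug's underside, z up. Starts flat on the bench; in place the disc rests on the bowl's rim, origin 10 below bowl_rim
- mat: thin black rubber mat, 260 (x) x 360 (y) x 3, fixed to the bench; origin at the centre of its underside; the cups stand on it
- green_cup: Green pouring cup with white ceramic plugs (2 to 4); 70 high, 4 thick, 150 g. Origin on the underside, z up. Flat upright sides at y=+-33: grip across them from above, x=-5, z=30 to 45. Floor x=-29 to +33, foot plate on to -70; back wall at +33; the -x wall (faces the robot) slopes out 40 deg to the pouring lip at x=-84, z=70. Pieces stay in to 45 deg of tip; all are out by 100
- yellow_cup: Yellow pouring cup with brass knobs (1 to 3); 70 high, 4 thick, 150 g. Origin on the underside, z up. Flat upright sides at y=+-33: grip across them from above, x=-5, z=30 to 45. Floor x=-29 to +33, foot plate on to -70; back wall at +33; the -x wall (faces the robot) slopes out 40 deg to the pouring lip at x=-84, z=70. Pieces stay in to 45 deg of tip; all are out by 100
- plug0: White ceramic plug: cylinder 25 dia x 24 high, 25 g, origin at the centre of one end, z along its axis. Starts in the green cup; may be absent
- plug1: White ceramic plug: cylinder 25 dia x 24 high, 25 g, origin at the centre of one end, z along its axis. Starts in the green cup; may be absent
- plug2: White ceramic plug: cylinder 25 dia x 24 high, 25 g, origin at the centre of one end, z along its axis. Starts in the green cup; may be absent
- plug3: White ceramic plug: cylinder 25 dia x 24 high, 25 g, origin at the centre of one end, z along its axis. Starts in the green cup; may be absent
- knob0: Brass knob: stem 19 dia x 14, then a head 26 dia x 14 on top; 28 high in all, 50 g; origin at the centre of the stem's end, z towards the head. Starts in the yellow cup; may be absent
- knob1: Brass knob: stem 19 dia x 14, then a head 26 dia x 14 on top; 28 high in all, 50 g; origin at the centre of the stem's end, z towards the head. Starts in the yellow cup; may be absent
- knob2: Brass knob: stem 19 dia x 14, then a head 26 dia x 14 on top; 28 high in all, 50 g; origin at the centre of the stem's end, z towards the head. Starts in the yellow cup; may be absent
- knob3: Brass knob: stem 19 dia x 14, then a head 26 dia x 14 on top; 28 high in all, 50 g; origin at the centre of the stem's end, z towards the head. Starts upright on the bench in front of the tumbler; may be absent
- knob4: Brass knob: stem 19 dia x 14, then a head 26 dia x 14 on top; 28 high in all, 50 g; origin at the centre of the stem's end, z towards the head. Starts upright on the bench in front of the tumbler; may be absent
- knob5: Brass knob: stem 19 dia x 14, then a head 26 dia x 14 on top; 28 high in all, 50 g; origin at the centre of the stem's end, z towards the head. Starts upright on the bench in front of the tumbler; may be absent
- screwdriver: bystander: a screwdriver, 170 long, yellow handle
- spanner: bystander: a steel spanner, 150 long
- oil: bystander: a white oil bottle, 48 across, 110 high
- brush: bystander: a brush, 160 long
- paste_tin: bystander: a blue tin of polishing paste, 70 across, 50 high

How it is judged:
By the outcome, as a careful person would: the job done as asked, in the order asked, and still so for the second after the job is handed in, with the robot touching nothing.
Of plug0, plug1, plug2, plug3 only 2 to 4 are there at a start; the rules pass over those that are not, and their reading is None.
Of knob0, knob1, knob2 only 1 to 3 are there at a start; the rules pass over those that are not, and their reading is None.
Of knob3, knob4, knob5 only 1 to 3 are there at a start; the rules pass over those that are not, and their reading is None.
At some moment in a run one of lid, green_cup, yellow_cup may be knocked a few centimetres aside while the robot is not near it.
It also fails if it takes over 210 s, if anything falls off the work surface, if the arm or the gripper's body presses on something with over 40 N, if the wrist force passes 120 N, or if a joint passes its speed limit or range.

## Working session

There is one attempt and no reset: what is moved stays moved. The work goes in short steps, Python scripts to look and compute and a shell command to move; the robot and the scene stay as the last step left them, time stands still between calls to the robot, and variables do not carry over. Pictures are saved under pics/ and viewed, at most 14 in all, crops included, and the job is handed in when it is done.

```bash
mkdir -p pics; cat > h.py <<'E'
import numpy as np, cv2
from plant import ctrl, imaging
def cam(n):
    c=imaging.get_calibration(n); p,d=imaging.read_camera(n)
    return p,d,c
def pts(d,c):
    f=240/np.tan(np.radians(c["fovy"])/2)
    v,u=np.mgrid[0:480,0:640]
    X=np.stack([(u-c["cx"])/f*d,(v-c["cy"])/f*d,d],-1)
    return (X-np.array(c["t"]))@np.array(c["R"])
E
python3 - <<'E'
from h import *
s=ctrl.get_state();print(s)
ims=[]
for n in("scene","side","wrist"):
    p,d,c=cam(n);cv2.imwrite(f"pics/{n}0.png",p);np.savez(f"{n}0",p=p,d=d,**c)
    print(n,c["fovy"],c["cx"],c["cy"],np.round(-np.array(c["R"]).T@c["t"],3))
E
```

```text
{'time': 0.0, 'qpos': array([ 1.01103333e+00,  2.87178144e-01,  1.57818927e+00, -8.09499572e-06,
        1.27858471e+00, -1.49973059e-01]), 'dq': array([ 0.0018999 ,  0.00010834, -0.00023828, -0.00106471, -0.00154839,
       -0.00037112]), 'joint_efforts': array([ 4.92517793e-04, -4.05975151e+01, -2.92631328e+01, -1.26004193e-04,
        5.79469561e-03, -1.78698400e-05]), 'eef_pos': array([0.26851771, 0.61853823, 0.21573225]), 'tcp_rot': array([ 2.03463039e-01,  9.79081917e-01, -1.10757518e-03, -4.06285559e-04]), 'contact_force': array([ 0.958252  , -0.20720537,  0.01680315]), 'wrist_torque': array([0.00418905, 0.07280533, 0.01825861]), 'finger_force': 0.0, 'opening': 0.9986064286913751}
scene 51.150361063877625 319.3249872257541 239.3522944646997 [ 1.123 -0.481  1.137]
side 53.16703524436062 329.163531228514 232.68169351336286 [0.307 0.654 0.877]
wrist 70.05576840137336 314.59946484142404 240.29561057917743 [0.205 0.647 0.372]
```

View pics/scene0.png

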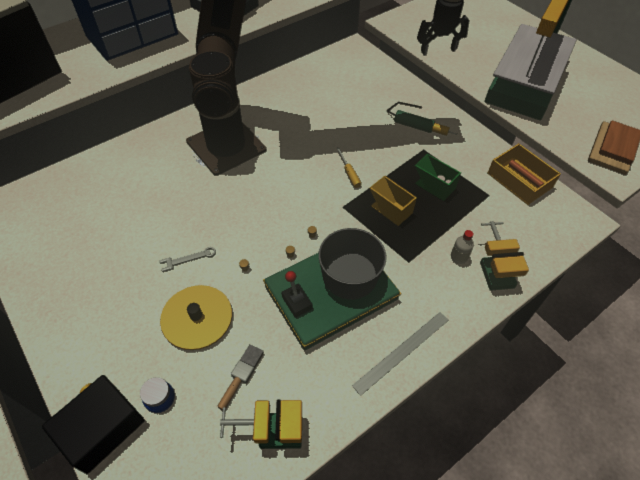

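View pics/side0.png

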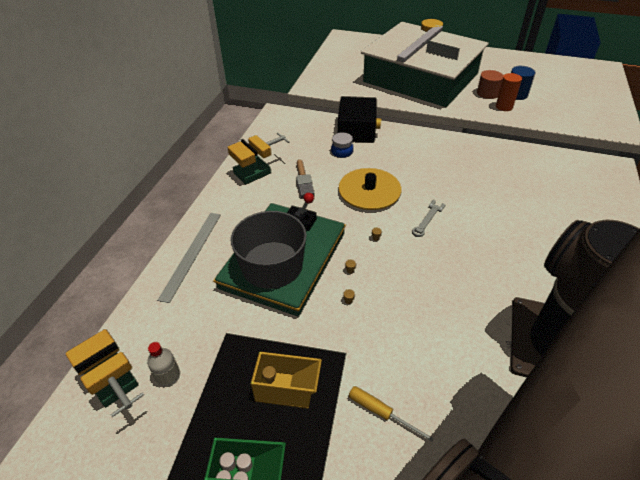

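The scene view shows the bowl at (352,265) and its red lever at (292,280). The lid is at (196,317), and three loose knobs are at (312,230), (291,250) and (244,264). The green cup is at (437,175) and the yellow cup at (393,200), both on the mat. The side view shows the green cup with about 4 plugs at (235,465) and the yellow cup with at least one knob at (269,373).

```bash
cat >> h.py <<'E'
def load(n):
    z=np.load(n+"0.npz"); return z["p"],z["d"],{k:z[k] for k in("fovy","cx","cy","R","t")}
def circ(P):
    x,y=P[:,0],P[:,1]; a=np.linalg.lstsq(np.c_[x,y,np.ones(len(x))],x*x+y*y,rcond=None)[0]
    c=a[:2]/2; return np.round([*c,np.sqrt(a[2]+c@c)],4)
def hue(p):
    h=cv2.cvtColor(p,cv2.COLOR_BGR2HSV).astype(int); return h[...,0],h[...,1],h[...,2]
def blobs(m,X,amin=12):
    n,l,s,c=cv2.connectedComponentsWithStats(m.astype(np.uint8))
    for i in range(1,n):
        if s[i,4]>=amin: yield c[i].round(),s[i,4],X[(l==i)]
E
python3 - <<'E'
from h import *
for n in("scene","side","wrist"):
    p,d,c=load(n);X=pts(d,c);H,S,V=hue(p);ok=(d>0)
    work=ok&(X[...,0]>.3)&(X[...,0]<1.05)&(abs(X[...,1])<.75)&(X[...,2]<.25)
    print("==",n)
    for nm,m in(("yel",(H>14)&(H<32)&(S>120)&(V>50)),("grn",(H>55)&(H<90)&(S>90)),("red",((H<6)|(H>174))&(S>140)),("blk",(V<38)),("grey",(S<60)&(V>40)&(X[...,2]>.125)&(X[...,2]<.16))):
        for cc,a,P in blobs(m&work&((X[...,2]>.008)|(nm=="blk")),X,15):
            Z=P[:,2];top=np.percentile(Z,97);Q=P[Z>top-.006]
            print(nm,cc,a,"mean",P.mean(0).round(3),"top",top.round(4),"topc",np.median(Q,0).round(4),"ext",np.ptp(P,0).round(3),circ(Q))
E
```

```text
== scene
yel [440. 128.] 121 mean [0.37  0.591 0.031] top 0.0396 topc [0.3669 0.5921 0.0366] ext [0.054 0.041 0.024] [0.3682 0.5942 0.0162]
yel [523. 173.] 1889 mean [0.662 0.649 0.038] top 0.0632 topc [0.6677 0.6463 0.0609] ext [0.162 0.13  0.06 ] [0.6623 0.65   0.0767]
yel [352. 175.] 175 mean [0.355 0.236 0.024] top 0.0292 topc [0.3561 0.2375 0.0261] ext [0.093 0.041 0.021] [0.3537 0.2391 0.0243]
yel [391. 198.] 1159 mean [0.508 0.251 0.05 ] top 0.0762 topc [0.5066 0.2498 0.0736] ext [0.128 0.128 0.072] [0.5103 0.2513 0.0499]
yel [312. 229.] 45 mean [0.451 0.013 0.029] top 0.0346 topc [0.4526 0.0123 0.0299] ext [0.021 0.021 0.012] [0.4516 0.0134 0.008 ]
yel [502. 246.] 413 mean [0.821 0.343 0.093] top 0.0995 topc [0.8207 0.3473 0.0962] ext [0.061 0.077 0.029] [0.819  0.3481 0.0239]
yel [290. 249.] 49 mean [ 0.47  -0.075  0.03 ] top 0.0352 topc [ 0.4695 -0.0748  0.0312] ext [0.025 0.024 0.012] [ 0.4707 -0.0759  0.0077]
yel [509. 266.] 681 mean [0.873 0.312 0.092] top 0.0995 topc [0.8712 0.317  0.0963] ext [0.077 0.09  0.033] [0.871  0.3167 0.0264]
yel [244. 263.] 47 mean [ 0.435 -0
[... 14778 characters left out ...]
 ext [0.012 0.009 0.003] [0.4609 0.4066 0.0044]
blk [218. 408.] 20 mean [0.462 0.397 0.003] top 0.0039 topc [0.4607 0.397  0.0031] ext [0.015 0.007 0.003] [0.462  0.3984 0.0052]
blk [114. 440.] 168 mean [0.452 0.243 0.003] top 0.0042 topc [0.4514 0.2436 0.0029] ext [0.028 0.045 0.003] [0.4508 0.2431 0.0127]
blk [102. 459.] 152 mean [0.472 0.21  0.003] top 0.0042 topc [0.4666 0.2073 0.0029] ext [0.046 0.042 0.003] [0.4773 0.2137 0.0175]
blk [ 88. 471.] 144 mean [0.483 0.181 0.003] top 0.0042 topc [0.4834 0.1803 0.0029] ext [0.031 0.044 0.004] [0.4803 0.1804 0.013 ]
blk [ 97. 477.] 17 mean [0.497 0.186 0.003] top 0.0041 topc [0.4971 0.1852 0.003 ] ext [0.006 0.013 0.002] [0.4971 0.1859 0.0039]
```

View pics/wrist0.png

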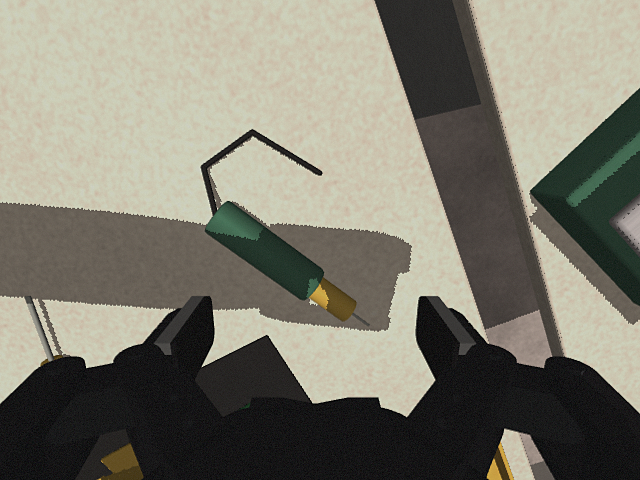

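The wrist view only shows the empty bench corner and a tool handle near (265,250). Next I'll swing the wrist over the mat to look at both cups.

```bash
python3 -m handwheel '[0.12,-0.193,0.08,0,0,0.026,0.12,-0.193,0.08,0,0,0.026,0.12,-0.193,0.08,0,0,0.026,0.12,-0.193,0.08,0,0,0.026,0.12,-0.193,0.08,0,0,0.026]' 1 60; python3 -m handwheel '[0.12,-0.193,0.08,0,0,0.026,0.12,-0.193,0.08,0,0,0.026,0.12,-0.193,0.08,0,0,0.026,0.12,-0.193,0.08,0,0,0.026,0.12,-0.193,0.08,0,0,0.026]';python3 -m handwheel '[0,0,0,0,0,0,0,0,0,0,0,0,0,0,0,0,0,0]'
cat >> h.py <<'E'
def rect(P):
    (c,s,a)=cv2.minAreaRect((P[:,:2]*1000).astype(np.float32)); return np.round(c,1),np.round(s,1),round(a,1)
def st():
    s=ctrl.get_state(); import scipy.spatial.transform as T
    R=T.Rotation.from_quat(s["tcp_rot"]).as_matrix()
    return dict(t=round(s["time"],2),p=np.round(s["eef_pos"]*1000,1),zax=R[:,2].round(3),yax=R[:,1].round(3),q=s["qpos"].round(3),F=s["contact_force"].round(1),op=round(s["opening"],3),ff=round(s["finger_force"],1))
E
python3 - <<'E'
from h import *
print(st())
p,d,c=cam("wrist");cv2.imwrite("pics/w1.png",p)
X=pts(d,c);H,S,V=hue(p)
for nm,m in(("yel",(H>14)&(H<32)&(S>120)),("grn",(H>50)&(H<90)&(S>90))):
    for cc,a,P in blobs(m&(d>.15)&(X[...,2]>.060)&(X[...,2]<.085)&(X[...,0]>.38),X,150):
        print(nm,cc,a,np.percentile(P[:,2],[50,97]).round(3),rect(P))
p,d,c=load("scene");X=pts(d,c);H,S,V=hue(p)
p2,d2,c2=load("side");X2=pts(d2,c2);H2,S2,V2=hue(p2)
def base(X,H,S,d): 
    m=(d>0)&(X[...,2]>.041)&(X[...,2]<.05)&(H>50)&(H<90)&(S>60)&(X[...,0]>.5)&(X[...,0]<.76)&(X[...,1]>-.22)&(X[...,1]<.12); return X[m]
print("base",rect(base(X,H,S,d)),rect(base(X2,H2,S2,d2)),rect(np.r_[base(X,H,S,d),base(X2,H2,S2,d2)]))
E
```

```text
time: 0.57
eef_pos: [0.3592, 0.4729, 0.2772]
tcp_rot: [0.101, 0.995, -0.0, -0.0]
contact_force: [1.4, 0.5, 0.3]
opening: 1.001
finger_force: 0.0
time: 0.98
eef_pos: [0.4492, 0.328, 0.3374]
tcp_rot: [-0.0, 1.0, -0.0, -0.0]
contact_force: [0.7, -0.9, 0.1]
opening: 1.0
finger_force: 0.0
time: 1.23
eef_pos: [0.4485, 0.3297, 0.3365]
tcp_rot: [0.001, 1.0, 0.0, -0.001]
contact_force: [0.3, -0.2, -0.8]
opening: 1.003
finger_force: 0.0
{'t': 1.23, 'p': array([448.5, 329.7, 336.5]), 'zax': array([-0.001,  0.   , -1.   ]), 'yax': array([0.002, 1.   , 0.   ]), 'q': array([ 4.510e-01, -4.300e-02,  1.723e+00,  1.000e-03,  1.463e+00,
       -1.117e+00]), 'F': array([ 0.3, -0.2, -0.8]), 'op': 1.003, 'ff': 0.0}
yel [251. 241.] 1631 [0.072 0.074] (array([509.3, 250.4]), array([119.1,  66.7]), 8.3)
grn [384. 249.] 1443 [0.072 0.074] (array([519. , 417.6]), array([119.6,  66.2]), 12.1)
base (array([631.8, -60.2]), array([275.3, 209.1]), 83.8) (array([631.3, -57.4]), array([276., 208.]), 84.0) (array([631.9, -58.8]), array([278.6, 209.3]), 84.1)
```

View pics/w1.png

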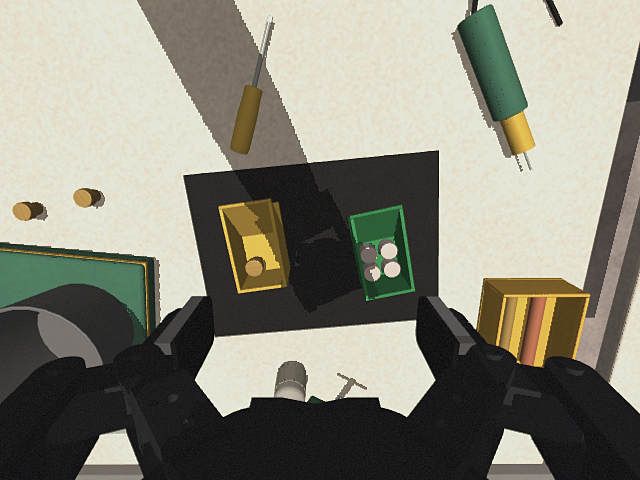

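The view from above shows 4 plugs in the green cup (380,258) and one knob in the yellow cup (254,268). Two loose knobs are at (28,211) and (87,197), and both cup lips face the robot. Next is picking the green cup.

```bash
python3 -m handwheel '[0.1,0.103,-0.207,0,0,0.0223,0.1,0.103,-0.207,0,0,0.0223,0.1,0.103,-0.207,0,0,0.0223,0.1,0.103,-0.207,0,0,0.0223,0.1,0.103,-0.207,0,0,0.0223]' >/dev/null; python3 -m handwheel '[0.1,0.103,-0.207,0,0,0.0223,0,0,0,0,0,0,0,0,0,0,0,0]' | head -3; python3 - <<'E'
from h import *
print(st())
E
```

```text
time: 1.95
eef_pos: [0.5358, 0.4227, 0.1452]
tcp_rot: [-0.105, 0.994, -0.002, -0.005]
{'t': 1.95, 'p': array([535.8, 422.7, 145.2]), 'zax': array([-0.009, -0.005, -1.   ]), 'yax': array([-0.209,  0.978, -0.003]), 'q': array([ 0.52 ,  0.369,  1.608,  0.   ,  1.175, -1.262]), 'F': array([0.1, 0.5, 0.4]), 'op': 0.999, 'ff': 0.0}
```

```bash
python3 -m handwheel '[0.01,0,-0.17,0,0,0,0.01,0,-0.17,0,0,0,0,0,-0.17,0,0,0,0,0,-0.16,0,0,0,0,0,0,0,0,0]' | sed -n '2p;4p'; python3 -c "
from h import *
print(st())"; python3 -m handwheel '[0,0,0,0,0,0,0,0,0,0,0,0,0,0,0,0,0,0,0,0,0,0,0,0,0,0,0,0,0,0]' 0 60; python3 -m handwheel '[0,0,0,0,0,0,0,0,0.1,0,0,0,0,0,0.2,0,0,0,0,0,0.2,0,0,0,0,0,0.2,0,0,0]';  python3 -c "
from h import *
print(st())"
```

```text
eef_pos: [0.5386, 0.4213, 0.0473]
contact_force: [-0.5, -1.0, -1.0]
{'t': 2.37, 'p': array([538.6, 421.3,  47.3]), 'zax': array([-0.006, -0.003, -1.   ]), 'yax': array([-0.208,  0.978, -0.002]), 'q': array([ 0.516,  0.48 ,  1.653, -0.   ,  1.015, -1.264]), 'F': array([-0.5, -1. , -1. ]), 'op': 1.002, 'ff': 0.0}
time: 2.78
eef_pos: [0.544, 0.4236, 0.0545]
tcp_rot: [-0.104, 0.995, 0.001, 0.003]
contact_force: [0.1, 0.0, -1.0]
opening: 0.301
finger_force: 0.0
time: 3.2
eef_pos: [0.5415, 0.4222, 0.1572]
tcp_rot: [-0.104, 0.995, -0.0, -0.0]
contact_force: [-0.1, 0.5, -0.6]
opening: -0.0
finger_force: 0.0
{'t': 3.2, 'p': array([541.5, 422.2, 157.2]), 'zax': array([-0.001, -0.   , -1.   ]), 'yax': array([-0.207,  0.978, -0.   ]), 'q': array([ 0.515,  0.361,  1.595,  0.   ,  1.186, -1.265]), 'F': array([-0.1,  0.5, -0.6]), 'op': -0.0, 'ff': 0.0}
```

The gripper closed on nothing, so I'll look at where the cup is now.

```bash
cat > cups.py <<'E'
from h import *
import sys
print(st())
for n in sys.argv[2:]:
    p,d,c=cam(n);cv2.imwrite(f"pics/{sys.argv[1]}_{n}.png",p)
    X=pts(d,c);H,S,V=hue(p)
    for nm,m in(("yel",(H>14)&(H<32)&(S>120)),("grn",(H>50)&(H<90)&(S>90))):
        for cc,a,P in blobs(m&(d>.12)&(X[...,2]>.060)&(X[...,2]<.085)&(X[...,0]>.38)&(X[...,0]<.68)&(X[...,1]>.15)&(X[...,1]<.55),X,60):
            print(n,nm,cc,a,np.percentile(P[:,2],[50,97]).round(3),rect(P))
E
python3 cups.py a scene side wrist
```

```text
{'t': 3.2, 'p': array([541.5, 422.2, 157.2]), 'zax': array([-0.001, -0.   , -1.   ]), 'yax': array([-0.207,  0.978, -0.   ]), 'q': array([ 0.515,  0.361,  1.595,  0.   ,  1.186, -1.265]), 'F': array([-0.1,  0.5, -0.6]), 'op': -0.0, 'ff': 0.0}
scene yel [392. 193.] 497 [0.07  0.077] (array([509.6, 251.8]), array([121.8,  70.9]), 8.7)
scene grn [428. 164.] 192 [0.071 0.078] (array([503.3, 415.3]), array([90.1, 72.7]), 10.2)
side yel [295. 377.] 787 [0.071 0.076] (array([508. , 251.3]), array([118.9,  68.8]), 9.1)
side grn [251. 454.] 876 [0.072 0.076] (array([518. , 416.9]), array([118.9,  65.5]), 12.5)
wrist yel [ 77. 117.] 8735 [0.07  0.074] (array([508.9, 250.6]), array([119. ,  68.2]), 8.4)
wrist grn [313. 180.] 4924 [0.072 0.074] (array([518.7, 417.7]), array([118.7,  66.3]), 12.3)
```

View pics/a_wrist.png

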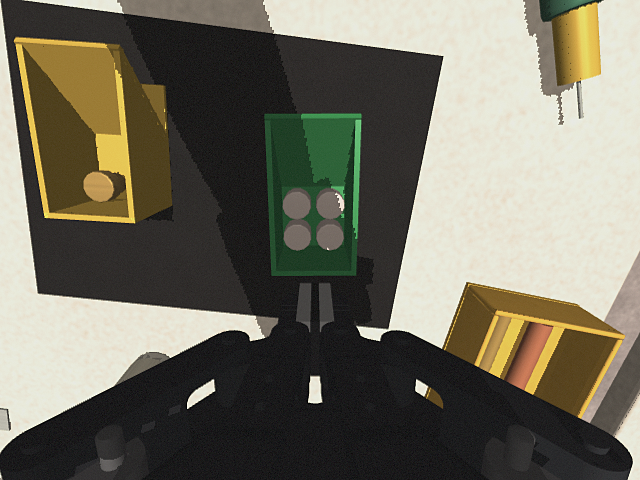

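```bash
python3 - <<'E'
from h import *
c=imaging.get_calibration("wrist");R=np.array(c["R"]);t=np.array(c["t"])
f=240/np.tan(np.radians(c["fovy"])/2)
for n,P in(("tcp",(.5415,.4222,.157)),("tip",(.5415,.4222,.138)),("grip",(.539,.4219,.045)),("back rim",(.576,.43,.073)),("knob",(.451,.0135,.03))):
    x=R@np.array(P)+t;print(n,(x[:2]/x[2]*f+[c["cx"],c["cy"]]).round(),x.round(3))
print("campos",-R.T@t)
p,d,c=cam("wrist");X=pts(d,c)
for v,u in((290,308),(290,326),(310,308),(330,308),(235,297),(273,310)): print(v,u,X[v,u].round(4),d[v,u])
p,d,c=cam("side");X=pts(d,c);m=(X[...,2]>.10)&(X[...,0]>.5)&(X[...,1]>.38)&(X[...,1]<.47)&(d>0)&(X[...,2]<.18)
Q=X[m];print(len(Q),np.percentile(Q[:,2],[1,5]),Q[Q[:,2]<np.percentile(Q[:,2],5)+.01].mean(0))
E
```

```text
tcp [313. 280.] [-0.001  0.02   0.173]
tip [313. 266.] [-0.001  0.015  0.191]
grip [314. 223.] [-0.001 -0.014  0.279]
back rim [314. 279.] [-0.     0.03   0.263]
knob [-221.  -15.] [-0.382 -0.182  0.244]
campos [0.47453528 0.4083517  0.31671293]
290 308 [0.5341 0.4185 0.1862] 0.14234723
290 326 [0.5323 0.4257 0.1867] 0.14179519
310 308 [0.5335 0.4186 0.2046] 0.124526195
330 308 [0.5331 0.4188 0.2187] 0.11088447
235 297 [0.556  0.4107 0.0308] 0.29686278
273 310 [0.5734 0.4262 0.0683] 0.26670596
10 [0.17349323 0.17419789] [0.53219383 0.42401905 0.17794864]
```

```bash
python3 - <<'E'
from h import *
out=[]
for n in("side","scene"):
    p,d,c=cam(n);R=np.array(c["R"]);t=np.array(c["t"]);f=240/np.tan(np.radians(c["fovy"])/2)
    X=pts(d,c)
    for P in((.5415,.4222,.157),(.5415,.4222,.138),(.5415,.4222,.18)):
        x=R@np.array(P)+t;print(n,(x[:2]/x[2]*f+[c["cx"],c["cy"]]).round(),round(x[2],3))
    x=R@np.array((.5415,.4222,.157))+t;u,v=(x[:2]/x[2]*f+[c["cx"],c["cy"]]).round().astype(int)
    u0=min(max(u-50,0),540);v0=min(max(v-50,0),380);crop=cv2.resize(p[v0:v0+100,u0:u0+100],(400,400));print(n,"crop",u0,v0)
    cv2.circle(crop,((u-u0)*4,(v-v0)*4),5,(0,0,255),1);out.append(crop)
    m=(d>0)&(abs(X[...,0]-.54)<.02)&(abs(X[...,1]-.422)<.03)&(X[...,2]>.1)&(X[...,2]<.3);Q=X[m];print(len(Q),np.sort(Q[:,2])[:6],Q[np.argsort(Q[:,2])[:4]].round(3))
cv2.imwrite("pics/tip.png",np.hstack(out))
E
```

```text
side [223. 438.] 0.713
side [225. 443.] 0.727
side [220. 432.] 0.697
side crop 173 380
452 [0.17284418 0.17462052 0.17570702 0.17575736 0.17580303 0.1774706 ] [[0.533 0.426 0.173]
 [0.531 0.427 0.175]
 [0.53  0.427 0.176]
 [0.532 0.415 0.176]]
scene [450. 152.] 1.388
scene [449. 157.] 1.403
scene [452. 146.] 1.369
scene crop 400 102
243 [0.16932345 0.17031821 0.17414689 0.17568803 0.17601232 0.17703952] [[0.538 0.418 0.169]
 [0.544 0.419 0.17 ]
 [0.553 0.417 0.174]
 [0.549 0.435 0.176]]
```

View pics/tip.png

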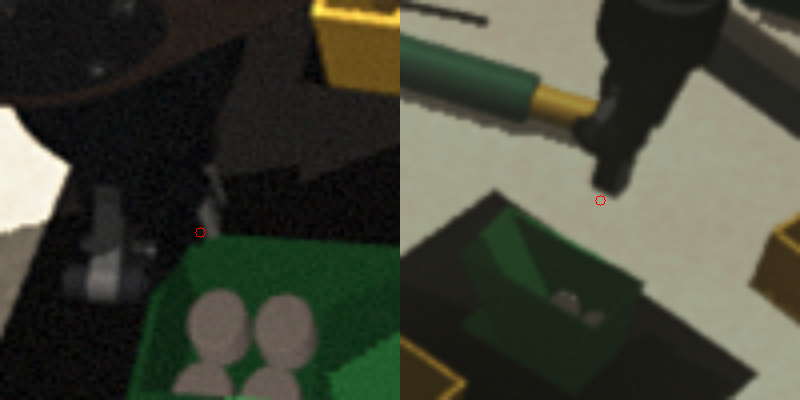

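The cameras put the shut fingertips at z≈0.172, which is about 34 mm higher than the reported TCP implies. I'll correct for that and retry deeper.

```bash
python3 -m handwheel '[0,0,0,0,0,0,0,0,0,0,0,0,0,0,0,0,0,0,0,0,0,0,0,0,0,0,0,0,0,0]' 1 60 | grep -E "open"; python3 -m handwheel '[-0.015,0,-0.17,0,0,0,0,0,-0.17,0,0,0,0,0,-0.17,0,0,0,0,0,-0.16,0,0,0,0,0,0,0,0,0]' | sed -n '2p;4p';python3 -m handwheel '[0,0,-0.1,0,0,0,0,0,-0.1,0,0,0,0,0,-0.1,0,0,0,0,0,0,0,0,0]' | sed -n '2p;4p'; python3 -m handwheel '[0,0,0,0,0,0,0,0,0,0,0,0,0,0,0,0,0,0,0,0,0,0,0,0,0,0,0,0,0,0]' 0 60
```

```text
opening: 0.707
eef_pos: [0.5358, 0.4201, 0.0482]
contact_force: [-1.3, -0.4, -2.0]
eef_pos: [0.5377, 0.4212, 0.0062]
contact_force: [-0.5, -0.6, -0.4]
time: 5.13
eef_pos: [0.54, 0.4225, 0.0105]
tcp_rot: [-0.104, 0.995, 0.0, 0.0]
contact_force: [-0.1, 0.1, -1.8]
opening: 0.766
finger_force: 67.6
```

The green cup is gripped (opening 0.766, about 65 mm). Now I'll lift it and carry it to the bowl with the lip turned towards +y.

```bash
python3 -m handwheel '[0,0,0.1,0,0,0,0,0,0.2,0,0,0,0,0,0.25,0,0,0,0,0,0.25,0,0,0,0,0,0.25,0,0,0]' |grep -E "eef|force"; python3 -m handwheel '[0,0,0.25,0,0,0,0,0,0.2,0,0,0,0,0,0.13,0,0,0,0.043,-0.1,0,0,0,-0.0757,0.043,-0.2,0,0,0,-0.0757]' |grep eef
for i in 1 2; do python3 -m handwheel '[0.043,-0.24,0,0,0,-0.0757,0.043,-0.24,0,0,0,-0.0757,0.043,-0.24,0,0,0,-0.0757,0.043,-0.24,0,0,0,-0.0757,0.043,-0.24,0,0,0,-0.0757]'|grep eef;done; python3 -m handwheel '[0.043,-0.24,0,0,0,-0.0757,0.043,-0.24,0,0,0,-0.0757,0.043,-0.1,0,0,0,-0.0757,0,0,0,0,0,0,0,0,0,0,0,0]'|grep eef; python3 -c "
from h import *
print(st())"
```

```text
eef_pos: [0.5391, 0.422, 0.1695]
contact_force: [0.6, 0.4, -1.2]
finger_force: 67.4
eef_pos: [0.5526, 0.3797, 0.2585]
eef_pos: [0.5843, 0.1956, 0.2552]
eef_pos: [0.6166, 0.0156, 0.2553]
eef_pos: [0.636, -0.0706, 0.2547]
{'t': 7.22, 'p': array([636. , -70.6, 254.7]), 'zax': array([-0.   ,  0.001, -1.   ]), 'yax': array([ 1.   , -0.005, -0.   ]), 'q': array([-2.690e-01,  1.840e-01,  1.629e+00,  1.000e-03,  1.329e+00,
       -2.640e-01]), 'F': array([ 0.8,  0.9, -4. ]), 'op': 0.767, 'ff': 67.6}
```

```bash
python3 -m handwheel '[0,-0.046,-0.012,-0.074,0,0,0,-0.046,-0.012,-0.074,0,0,0,-0.046,-0.012,-0.074,0,0,0,-0.046,-0.012,-0.074,0,0,0,-0.046,-0.012,-0.074,0,0]'|grep eef; python3 -m handwheel '[0,-0.046,-0.012,-0.074,0,0,0,0,0,0,0,0,0,0,0,0,0,0]'|grep eef; python3 - <<'E'
from h import *
print(st())
out=[]
for n in("side","scene"):
    p,d,c=cam(n);X=pts(d,c);H,S,V=hue(p)
    m=(H>50)&(H<90)&(S>90)&(X[...,2]>.17)&(X[...,0]>.5)&(X[...,0]<.8)&(abs(X[...,1])<.25)&(d>0)
    Q=X[m];print(n,len(Q),[np.percentile(Q[:,i],[1,50,99]).round(3) for i in range(3)])
    i=Q[:,2].argmin();print("lowest",Q[i].round(3)); i=Q[:,1].argmax();print("max y",Q[i].round(3));i=Q[:,1].argmin();print("min y",Q[i].round(3))
    cv2.imwrite(f"pics/t40_{n}.png",p)
E
```

```text
eef_pos: [0.6365, -0.1023, 0.247]
eef_pos: [0.6355, -0.1085, 0.2419]
{'t': 7.88, 'p': array([ 635.5, -108.5,  241.9]), 'zax': array([-0.001, -0.639, -0.769]), 'yax': array([ 1.   ,  0.   , -0.001]), 'q': array([-0.065,  0.238,  1.703, -0.737,  1.249,  0.195]), 'F': array([ 0.5, -0.5, -2.4]), 'op': 0.766, 'ff': 67.5}
side 1087 [array([0.601, 0.634, 0.667]), array([-0.093, -0.047,  0.1  ]), array([0.201, 0.24 , 0.412])]
lowest [ 0.606 -0.062  0.197]
max y [0.623 0.117 0.426]
min y [ 0.603 -0.097  0.234]
scene 1441 [array([0.604, 0.639, 0.67 ]), array([-0.139, -0.106, -0.027]), array([0.216, 0.28 , 0.317])]
lowest [ 0.663 -0.062  0.201]
max y [ 0.64  -0.006  0.24 ]
min y [ 0.652 -0.142  0.266]
```

View pics/t40_scene.png

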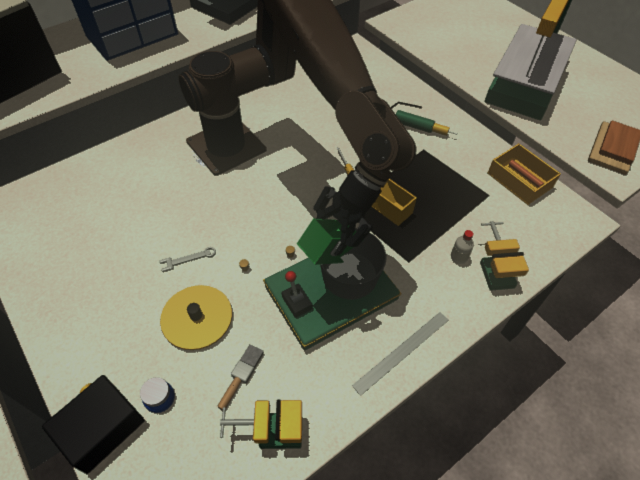

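The measured lip position (y≈-0.006, z≈0.24) matches a TCP offset of 34 mm along the tool axis. The cup is over the bowl in the picture at (330,245), so I'll pour now.

```bash
python3 -m handwheel '[0,0,-0.019,-0.045,0,0,0,0,-0.019,-0.045,0,0,0,0,-0.019,-0.045,0,0,0,0,-0.019,-0.045,0,0,0,0,-0.019,-0.045,0,0]'|grep eef; python3 -m handwheel '[0,0.024,0.015,-0.0444,0,0,0,0.024,0.015,-0.0444,0,0,0,0.024,0.015,-0.0444,0,0,0,0.024,0.015,-0.0444,0,0,0,0.024,0.015,-0.0444,0,0]'|grep eef;  python3 -m handwheel '[0,0.036,0.016,-0.053,0,0,0,0.036,0.016,-0.053,0,0,0,0.036,0.016,-0.053,0,0,0,0.036,0.016,-0.053,0,0,0,0.036,0.016,-0.053,0,0]'|grep eef; for i in 1 2; do python3 -m handwheel '[0,0,0,0,0,0,0,0,0,0,0,0,0,0,0,0,0,0,0,0,0,0,0,0,0,0,0,0,0,0]' |grep -E "eef|contact"; done; python3 - <<'E'
from h import *
print(st())
out=[]
for n,(u,v) in(("side",(270,240)),("scene",(350,260))):
    p,d,c=cam(n);out.append(cv2.resize(p[v-75:v+75,u-75:u+75],(400,400)))
cv2.imwrite("pics/pour1.png",np.hstack(out))
E
```

```text
eef_pos: [0.6371, -0.1116, 0.2312]
eef_pos: [0.6371, -0.0935, 0.2423]
eef_pos: [0.6197, -0.0331, 0.2388]
eef_pos: [0.6194, -0.0335, 0.2383]
contact_force: [-0.1, 0.3, -1.6]
eef_pos: [0.6189, -0.0327, 0.2367]
contact_force: [-0.1, 0.0, -2.1]
{'t': 10.07, 'p': array([618.9, -32.7, 236.7]), 'zax': array([-0.059, -0.983,  0.171]), 'yax': array([ 0.998, -0.057,  0.016]), 'q': array([ 0.192,  0.633,  1.69 , -1.526,  1.872,  0.753]), 'F': array([-0.1,  0. , -2.1]), 'op': 0.766, 'ff': 68.5}
```

View pics/pour1.png

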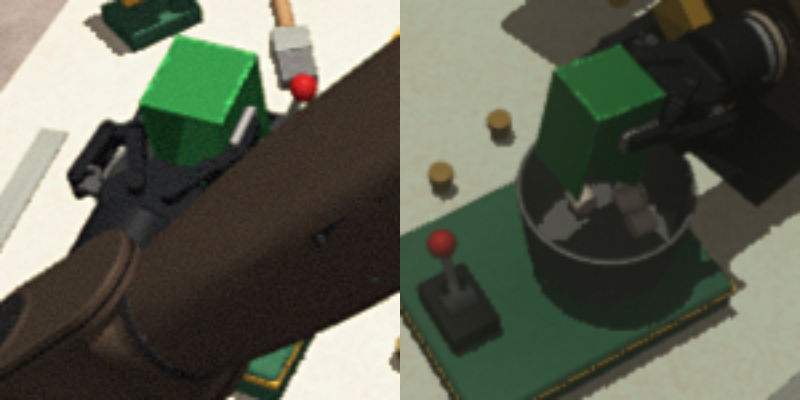

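Plugs are visible in the bowl at about (585,200) and (635,210) in the right crop. j4 reached its limit at the end of the tilt. I'll untilt and look into the cup and bowl.

```bash
python3 -m handwheel '[0,0,0.08,0,0,0,0,0,0.08,0.06,0,0,0,0,0.08,0.07,0,0,0,0,0.04,0.07,0,0,0,0,0.04,0.07,0,0]'|grep eef;python3 -m handwheel '[0,0,0.04,0.075,0,0,0,0,0.04,0.075,0,0,0,0,0.04,0.075,0,0,0,0,0.04,0.075,0,0,0,0,0.04,0.075,0,0]'|grep eef;python3 -m handwheel '[0,0,0.04,0.075,0,0,0,0,0.04,0.075,0,0,0,0,0.04,0.075,0,0,0,0,0,0.075,0,0,0,0,0,0.075,0,0]'|grep eef;python3 -m handwheel '[0,0.0,0,0,0,0,0,0,0,0,0,0]'|grep eef; python3 - <<'E'
from h import *
s=st();print(s)
import scipy.spatial.transform as T
print("correction rotvec/90", (T.Rotation.from_matrix(np.array([[0,1,0],[1,0,0],[0,0,-1]]).T)*T.Rotation.from_quat(ctrl.get_state()["tcp_rot"]).inv()).as_rotvec()/(np.pi/2))
E
```

```text
eef_pos: [0.6182, -0.0304, 0.2856]
eef_pos: [0.6179, -0.0305, 0.3163]
eef_pos: [0.618, -0.0311, 0.3352]
eef_pos: [0.6176, -0.0328, 0.3328]
{'t': 11.58, 'p': array([617.6, -32.8, 332.8]), 'zax': array([-0.062, -0.14 , -0.988]), 'yax': array([ 0.998, -0.017, -0.06 ]), 'q': array([-0.153,  0.135,  1.551, -0.149,  1.497, -0.126]), 'F': array([-0.1, -0.3, -1.8]), 'op': 0.767, 'ff': 68.1}
correction rotvec/90 [ 0.08992825 -0.03896154  0.00813969]
```

```bash
python3 -m handwheel '[0,0.1,0,0.045,-0.0195,0.004,0,0.1,0,0.045,-0.0195,0.004,-0.035,0.2,0,0,0,0.0757,-0.035,0.2,0,0,0,0.0757,-0.035,0.2,0,0,0,0.0757]'|grep eef; for i in 1 2; do python3 -m handwheel '[-0.038,0.2,-0.06,0,0,0.0757,-0.038,0.2,-0.06,0,0,0.0757,-0.038,0.2,-0.06,0,0,0.0757,-0.038,0.2,-0.06,0,0,0.0757,-0.038,0.2,-0.06,0,0,0.0757]'|grep eef;done; python3 -m handwheel '[-0.038,0.12,-0.06,0,0,0.0757,-0.038,0.12,-0.06,0,0,0.0757,0,0,0,0,0,0,0,0,0,0,0,0]'|grep eef;  python3 - <<'E'
from h import *
print(st())
p,d,c=cam("scene");cv2.imwrite("pics/b1.png",cv2.resize(p[205:345,230:420],(760,560)))
E
```

```text
eef_pos: [0.6011, 0.0903, 0.331]
eef_pos: [0.572, 0.2411, 0.2857]
eef_pos: [0.5432, 0.3909, 0.2406]
eef_pos: [0.5316, 0.4259, 0.2219]
{'t': 13.17, 'p': array([531.6, 425.9, 221.9]), 'zax': array([-0.005, -0.004, -1.   ]), 'yax': array([-0.216,  0.976, -0.003]), 'q': array([ 5.270e-01,  3.000e-01,  1.551e+00, -1.000e-03,  1.297e+00,
       -1.261e+00]), 'F': array([ 0.2, -0. , -0.6]), 'op': 0.768, 'ff': 68.1}
```

View pics/b1.png

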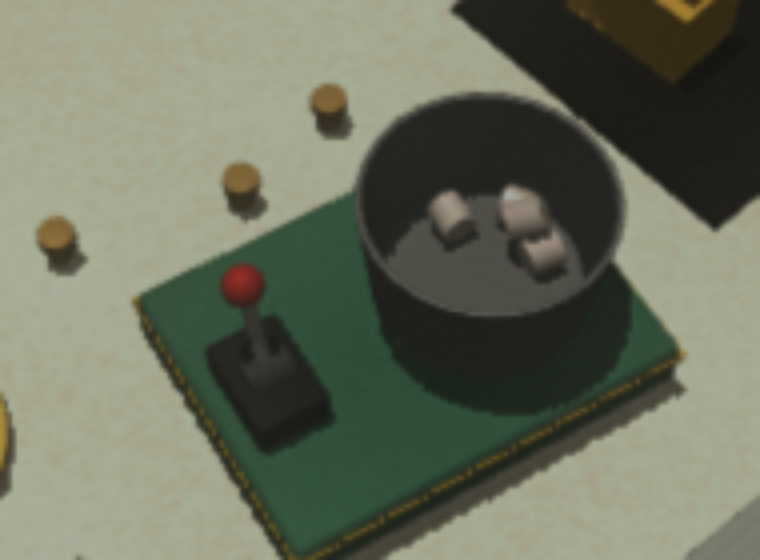

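Three plugs are clearly visible in the bowl at (450,215), (520,210) and (545,250), so I need to find the fourth. I'll set the green cup down, then look from above.

```bash
python3 -m handwheel '[0.01,0,-0.24,0,0,0,0.01,0,-0.24,0,0,0,0.01,0,-0.24,0,0,0,0,0,-0.24,0,0,0,0,0,-0.2,0,0,0]'|grep eef; python3 -m handwheel '[0,0,-0.14,0,0,0,0,0,-0.05,0,0,0,0,0,-0.03,0,0,0,0,0,0,0,0,0]'|grep -E "eef|contact"; python3 -m handwheel '[0,0,0,0,0,0,0,0,0,0,0,0,0,0,0,0,0,0,0,0,0,0,0,0,0,0,0,0,0,0]' 1 60|grep -E "eef|contact|open";python3 -m handwheel '[0,0,0.05,0,0,0,0,0,0.15,0,0,0,0,0,0.25,0,0,0,0,0,0.25,0,0,0,0,0,0.25,0,0,0]'|grep eef; python3 -m handwheel '[0,-0.2,0.2,0,0,0,0,-0.2,0.2,0,0,0,0,-0.2,0.2,0,0,0,0,-0.2,0.2,0,0,0,0,0,0,0,0,0]'|grep eef; python3 cups.py c wrist
```

```text
eef_pos: [0.5383, 0.4233, 0.0481]
eef_pos: [0.5391, 0.4244, 0.0174]
contact_force: [-0.2, 0.1, -1.1]
eef_pos: [0.5391, 0.4251, 0.0182]
contact_force: [-0.9, -0.4, -0.2]
opening: 1.002
eef_pos: [0.5381, 0.4245, 0.1612]
eef_pos: [0.5416, 0.3039, 0.287]
{'t': 15.22, 'p': array([541.6, 303.9, 287. ]), 'zax': array([ 0.011,  0.002, -1.   ]), 'yax': array([-0.21 ,  0.978,  0.   ]), 'q': array([ 3.490e-01,  1.180e-01,  1.646e+00, -1.000e-03,  1.367e+00,
       -1.433e+00]), 'F': array([-0.2,  0.6,  0.7]), 'op': 1.001, 'ff': 0.0}
wrist yel [270. 151.] 2338 [0.072 0.074] (array([509.1, 250.4]), array([118.7,  66.3]), 8.4)
wrist grn [424. 198.] 2497 [0.071 0.074] (array([518.7, 419.9]), array([118.5,  67.1]), 12.6)
```

View pics/c_wrist.png

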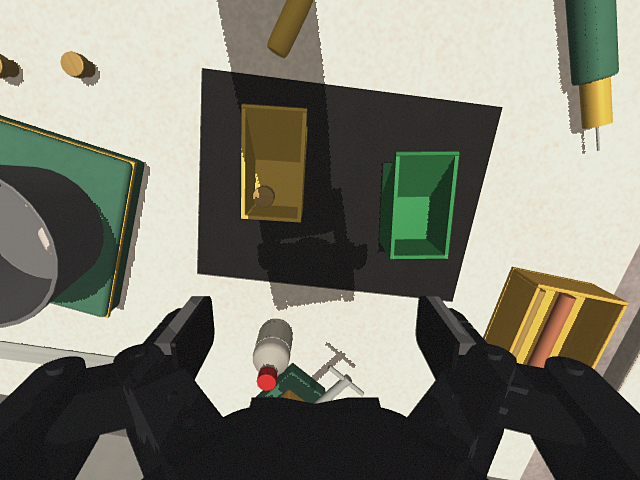

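The green cup at (425,205) is empty and upright on the mat, and the yellow cup at (272,163) still holds one knob. Now I'll look into the bowl from above.

```bash
for i in 1 2; do python3 -m handwheel '[0,-0.2,0.035,0,0,-0.0135,0,-0.2,0.035,0,0,-0.0135,0,-0.2,0.035,0,0,-0.0135,0,-0.2,0.035,0,0,-0.0135,0,-0.2,0.035,0,0,-0.0135]'|grep eef;done; python3 -m handwheel '[0,0,0,0,0,0,0,0,0,0,0,0]'|grep eef; python3 - <<'E'
from h import *
p,d,c=cam("wrist");cv2.imwrite("pics/bw.png",p)
X=pts(d,c);H,S,V=hue(p)
m=(d>.15)&(X[...,2]>.133)&(X[...,2]<.147)&(X[...,0]>.5)&(abs(X[...,1])<.1)&(X[...,0]<.74)
print("rim",circ(X[m]),np.median(X[m][:,2]))
m=(d>.15)&(X[...,2]>.02)&(X[...,2]<.035)&(H>10)&(H<32)&(S>90)&(X[...,0]<.52)
for cc,a,P in blobs(m,X,60): print("knob",cc,a,np.median(P,0).round(4),circ(P))
E
```

```text
eef_pos: [0.5376, 0.1563, 0.3026]
eef_pos: [0.5379, 0.0062, 0.329]
eef_pos: [0.5384, 0.0063, 0.3291]
rim [ 0.6375 -0.0062  0.0783] 0.13907698776276972
knob [506.  42.] 1206 [0.3517 0.2368 0.0234] [0.3522 0.2391 0.0247]
knob [153. 114.] 369 [ 0.4341 -0.1971  0.0273] [ 0.4344 -0.1976  0.0092]
knob [318. 129.] 315 [0.4519 0.0107 0.0274] [0.4517 0.0113 0.0088]
knob [251. 144.] 314 [ 0.4703 -0.0752  0.0274] [ 0.4704 -0.0753  0.009 ]
knob [514. 164.] 404 [0.4929 0.2719 0.0286] [0.5044 0.262  0.0189]
knob [474. 172.] 111 [0.5062 0.2166 0.028 ] [0.5043 0.2212 0.0101]
```

View pics/bw.png

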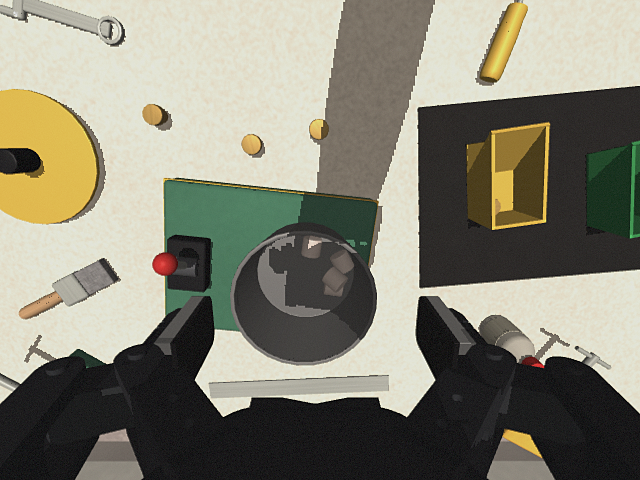

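The bowl at (305,295) shows plugs near (311,245), (343,260) and (333,283). I'll count them from a height map rather than use up a picture.

```bash
python3 - <<'E'
from h import *
A=[]
for n in("wrist","side","scene"):
    p,d,c=cam(n);X=pts(d,c);m=(d>.1)&(np.hypot(X[...,0]-.6375,X[...,1]+.0056)<.068)&(X[...,2]<.13)&(X[...,2]>.04);A.append(np.c_[X[m],p[m].mean(1)]);print(n,m.sum())
Q=np.vstack(A)
g={}
for x,y,z,v in Q: g.setdefault((int((x-.57)//.006),int((y+.073)//.006)),[]).append(z)
for i in range(23): print(" ".join(f"{int(np.median(g[i,j])*1000):3d}" if (i,j) in g else "  ." for j in range(22,-1,-1)))
# off-bowl white check: small blobs on bench/base
for n in("scene","side"):
    p,d,c=cam(n);X=pts(d,c);H,S,V=hue(p)
    b=(d>0)&(X[...,2]>.012)&(X[...,2]<.1)&(X[...,0]>.3)&(X[...,0]<.95)&(abs(X[...,1])<.6)&(S<70)&(V>60)
    for cc,a,P in blobs(b,X,20): print(n,cc,a,np.median(P,0).round(3),np.ptp(P,0).round(3))
E
```

```text
wrist 7164
side 1035
scene 1326
  .   .   .   .   .   .   .  58  64  62  60  59  61  56  66  69   .   .   .   .   .   .   .
  .   .   .   .   .  64  58  69   .   .   .  52  53  52  52  56  65  68   .   .   .   .   .
  .   .   .   .  61  60  52   .  67  70  70  68  51  50  50  48  52  52  70   .   .   .   .
  .   .   .  62  52  51  50  50  69  74  74  72  52  50  51  51  50  50  51  70  59   .   .
  .   .  70  52  50  50  50  51  67  73  75  73  67  50  50  50  50  50  50  51  55   .   .
  .  78  65  64  51  50  50  50  58  73  75  73  68  50  50  50  50  50  51  50  51  58   .
  .  73  68  73  74  62  50  50  50  71  73  71  58  50  50  50  50  50  50  51  51  52  70
  .  66  72  75  75  71  52  50  50  50  51  51  50  50  50  50  51  51  50  50  50  50  58
 74  67  74  75  74  80  83  50  50  50  50  50  50  50  51  51  51  51  51  51  50  50  56
 67  57  75  76  88  90  87  85  51  50  50  50  50  50  50  50  50  50  50  51  50  50  54
 63  51  82  91  95  94  91  86  51  50  50  50  51  50  51  50  51  50  50  51  50  50  53
 63  50  50  84  95  96  91  81  51  50  51  50  51  51 
[... 1353 characters left out ...]
01 ]
scene [366. 267.] 51 [0.657 0.032 0.075] [0.016 0.021 0.014]
scene [247. 363.] 576 [ 0.668 -0.336  0.02 ] [0.068 0.09  0.015]
scene [154. 391.] 617 [ 0.615 -0.536  0.051] [0.06  0.068 0.041]
scene [233. 422.] 289 [ 0.785 -0.436  0.082] [0.088 0.072 0.075]
side [276. 139.] 81 [ 0.788 -0.431  0.082] [0.036 0.065 0.014]
side [343. 139.] 249 [ 0.61  -0.53   0.051] [0.064 0.091 0.043]
side [307. 185.] 204 [ 0.663 -0.327  0.019] [0.054 0.091 0.013]
side [323. 216.] 44 [ 0.575 -0.186  0.046] [0.095 0.041 0.055]
side [269. 249.] 384 [ 0.659 -0.048  0.052] [0.103 0.073 0.008]
side [164. 367.] 798 [0.735 0.302 0.064] [0.047 0.047 0.087]
side [122. 396.] 374 [0.764 0.378 0.082] [0.098 0.067 0.071]
```

The height map shows all 4 plugs in the bowl: three on the floor with tops near 75 mm, and one stacked near 95 mm. Next is the yellow cup.

```bash
for i in 1 2; do python3 -m handwheel '[-0.006,0.165,-0.119,0,0,0.0093,-0.006,0.165,-0.119,0,0,0.0093,-0.006,0.165,-0.119,0,0,0.0093,-0.006,0.165,-0.119,0,0,0.0093,-0.006,0.165,-0.119,0,0,0.0093]' 1 60|grep eef;done; python3 -m handwheel '[0,0,0,0,0,0,0,0,0,0,0,0,0,0,0,0,0,0]'|grep eef; python3 cups.py d wrist side
```

```text
eef_pos: [0.5335, 0.1325, 0.2397]
eef_pos: [0.5288, 0.2564, 0.1504]
eef_pos: [0.5296, 0.2546, 0.1517]
{'t': 17.65, 'p': array([529.6, 254.6, 151.7]), 'zax': array([-0.002, -0.   , -1.   ]), 'yax': array([-0.149,  0.989, -0.   ]), 'q': array([ 0.275,  0.159,  1.851,  0.   ,  1.133, -1.445]), 'F': array([-0.5, -0.5,  0.5]), 'op': 1.001, 'ff': 0.0}
wrist yel [313. 195.] 5357 [0.072 0.074] (array([509. , 250.5]), array([119. ,  66.3]), 8.3)
wrist grn [542. 251.] 7084 [0.07  0.074] (array([518.6, 419.9]), array([119.5,  67.9]), 12.5)
side yel [291. 375.] 931 [0.071 0.076] (array([508.1, 251. ]), array([118.7,  68.7]), 8.6)
side grn [250. 454.] 854 [0.072 0.076] (array([518.7, 417. ]), array([119.6,  62.9]), 14.0)
```

```bash
python3 -m handwheel '[0,-0.008,-0.24,0,0,0,0,0,-0.24,0,0,0,0,0,-0.22,0,0,0,0,0,-0.16,0,0,0,0,0,-0.07,0,0,0]'|grep -E "eef|contact"; python3 -m handwheel '[0,0,0,0,0,0,0,0,0,0,0,0,0,0,0,0,0,0,0,0,0,0,0,0,0,0,0,0,0,0]' 0 60|grep -E "eef|open|finger"; python3 -m handwheel '[0,0,0,0,0,0,0,0,0.1,0,0,0,0,0,0.2,0,0,0,0,0,0.25,0,0,0,0,0,0.25,0,0,0]'|grep -E "eef|open"
python3 -m handwheel '[0,0,0.25,0,0,0,0,0,0.25,0,0,0,0,0,0.25,0,0,0,0,0,0.07,0,0,0,0,0,0,0,0,0]'|grep -E "eef|finger"; for i in 1 2 3; do python3 -m handwheel '[0.034,-0.1255,0,0,0,-0.0774,0.034,-0.1255,0,0,0,-0.0774,0.034,-0.1255,0,0,0,-0.0774,0.034,-0.1255,0,0,0,-0.0774,0.034,-0.1255,0,0,0,-0.0774]'|grep eef;done;  python3 -m handwheel '[0.034,-0.1255,0,0,0,-0.0774,0.034,-0.1255,0,0,0,-0.0774,0,0,0,0,0,0,0,0,0,0,0,0]'|grep eef; python3 -c "
from h import *
print(st())"
```

```text
eef_pos: [0.5277, 0.2515, 0.0088]
contact_force: [-0.6, -0.9, 0.2]
eef_pos: [0.5305, 0.2534, 0.0133]
opening: 0.765
finger_force: 67.0
eef_pos: [0.5283, 0.2529, 0.1322]
opening: 0.766
eef_pos: [0.5316, 0.2539, 0.2602]
finger_force: 67.4
eef_pos: [0.5534, 0.1581, 0.2507]
eef_pos: [0.579, 0.064, 0.2507]
eef_pos: [0.6045, -0.0299, 0.2505]
eef_pos: [0.6148, -0.0673, 0.251]
{'t': 21.0, 'p': array([614.8, -67.3, 251. ]), 'zax': array([-0.004,  0.005, -1.   ]), 'yax': array([ 0.94 , -0.341, -0.006]), 'q': array([-0.274,  0.142,  1.684,  0.003,  1.321,  0.072]), 'F': array([ 0.3,  0.6, -2.3]), 'op': 0.771, 'ff': 67.5}
```

```bash
python3 -m handwheel '[-0.0157,-0.0432,-0.012,-0.0696,0.0253,0,-0.0157,-0.0432,-0.012,-0.0696,0.0253,0,-0.0157,-0.0432,-0.012,-0.0696,0.0253,0,-0.0157,-0.0432,-0.012,-0.0696,0.0253,0,-0.0157,-0.0432,-0.012,-0.0696,0.0253,0]'|grep eef; python3 -m handwheel '[-0.0157,-0.0432,-0.012,-0.0696,0.0253,0,0,0,0,0,0,0]'|grep eef; python3 -m handwheel '[0,0,-0.019,-0.0423,0.0154,0,0,0,-0.019,-0.0423,0.0154,0,0,0,-0.019,-0.0423,0.0154,0,0,0,-0.019,-0.0423,0.0154,0,0,0,-0.019,-0.0423,0.0154,0]'|grep eef; python3 -m handwheel '[0.0082,0.0226,0.015,-0.0417,0.0152,0,0.0082,0.0226,0.015,-0.0417,0.0152,0,0.0082,0.0226,0.015,-0.0417,0.0152,0,0.0082,0.0226,0.015,-0.0417,0.0152,0,0.0082,0.0226,0.015,-0.0417,0.0152,0]'|grep eef;  python3 -m handwheel '[0.0123,0.0338,0.016,-0.047,0.0171,0,0.0123,0.0338,0.016,-0.047,0.0171,0,0.0123,0.0338,0.016,-0.047,0.0171,0,0.0123,0.0338,0.016,-0.047,0.0171,0,0.0123,0.0338,0.016,-0.047,0.0171,0]'|grep eef; for i in 1 2; do python3 -m handwheel '[0,0,0,0,0,0,0,0,0,0,0,0,0,0,0,0,0,0,0,0,0,0,0,0,0,0,0,0,0,0]' |grep -E "eef|contact"; done; python3 -c "
from h import *
print(st())"
```

```text
eef_pos: [0.604, -0.0979, 0.2449]
eef_pos: [0.6001, -0.1023, 0.2377]
eef_pos: [0.6017, -0.1049, 0.2288]
eef_pos: [0.6079, -0.0882, 0.24]
eef_pos: [0.6171, -0.0631, 0.2522]
eef_pos: [0.6176, -0.0636, 0.2542]
contact_force: [0.3, -0.1, -1.7]
eef_pos: [0.6174, -0.0635, 0.2529]
contact_force: [-0.3, -0.5, -1.8]
{'t': 23.67, 'p': array([617.4, -63.5, 252.9]), 'zax': array([-0.333, -0.917,  0.217]), 'yax': array([ 0.94 , -0.342, -0.002]), 'q': array([ 0.108,  0.716,  1.542, -1.451,  2.061,  0.663]), 'F': array([-0.3, -0.5, -1.8]), 'op': 0.768, 'ff': 69.9}
```

```bash
for i in 1 2 3; do python3 -m handwheel '[0,0,0.04,0.0714,-0.026,0,0,0,0.04,0.0714,-0.026,0,0,0,0.04,0.0714,-0.026,0,0,0,0.04,0.0714,-0.026,0,0,0,0.04,0.0714,-0.026,0]'|grep eef;done; for i in 1 2 3; do python3 -m handwheel '[-0.0344,0.1243,-0.05,0,0,0.0774,-0.0344,0.1243,-0.05,0,0,0.0774,-0.0344,0.1243,-0.05,0,0,0.0774,-0.0344,0.1243,-0.05,0,0,0.0774,-0.0344,0.1243,-0.05,0,0,0.0774]'|grep eef;done;python3 -m handwheel '[-0.0344,0.1243,-0.05,0,0,0.0774,-0.0344,0.1243,-0.05,0,0,0.0774,0,0,0,0,0,0,0,0,0,0,0,0]'|grep eef; python3 -c "
from h import *
print(st())"
```

```text
eef_pos: [0.6176, -0.0626, 0.2833]
eef_pos: [0.6174, -0.0629, 0.3142]
eef_pos: [0.6171, -0.0635, 0.3446]
eef_pos: [0.5905, 0.03, 0.3048]
eef_pos: [0.5648, 0.1234, 0.2673]
eef_pos: [0.5391, 0.2166, 0.2299]
eef_pos: [0.5286, 0.2537, 0.2146]
{'t': 26.5, 'p': array([528.6, 253.7, 214.6]), 'zax': array([-0.003, -0.002, -1.   ]), 'yax': array([-0.149,  0.989, -0.001]), 'q': array([ 2.750e-01,  9.700e-02,  1.801e+00, -1.000e-03,  1.247e+00,
       -1.445e+00]), 'F': array([ 0.8, -0.2, -1.5]), 'op': 0.765, 'ff': 69.8}
```

```bash
python3 -m handwheel '[0,0,-0.24,0,0,0,0,0,-0.24,0,0,0,0,0,-0.24,0,0,0,0,0,-0.24,0,0,0,0,0,-0.2,0,0,0]'|grep eef; python3 -m handwheel '[0,0,-0.1,0,0,0,0,0,-0.05,0,0,0,0,0,-0.027,0,0,0,0,0,0,0,0,0]'|grep -E "eef|contact"; python3 -m handwheel '[0,0,0,0,0,0,0,0,0,0,0,0,0,0,0,0,0,0,0,0,0,0,0,0,0,0,0,0,0,0]' 1 60|grep -E "eef|contact|open";python3 -m handwheel '[0,0,0.05,0,0,0,0,0,0.15,0,0,0,0,0,0.25,0,0,0,0,0,0.25,0,0,0,0,-0.1,0.2,0,0,0]'|grep eef;  for i in 1 2; do python3 -m handwheel '[0.006,-0.155,0.119,0,0,-0.0093,0.006,-0.155,0.119,0,0,-0.0093,0.006,-0.155,0.119,0,0,-0.0093,0.006,-0.155,0.119,0,0,-0.0093,0.006,-0.155,0.119,0,0,-0.0093]' 1 60|grep eef;done; python3 - <<'E'
from h import *
print(st())
A=[]
for n in("wrist","side","scene"):
    p,d,c=cam(n);X=pts(d,c);H,S,V=hue(p)
    if n=="wrist":
        cv2.imwrite("pics/bw2.png",p)
        m=(d>.15)&(X[...,2]>.015)&(X[...,2]<.035)&(H>10)&(H<32)&(S>90)&(X[...,0]<.8)
        for cc,a,P in blobs(m,X,60): print("knob",cc,a,np.median(P,0).round(4),circ(P))
    m=(d>.1)&(np.hypot(X[...,0]-.6375,X[...,1]+.0056)<.068)&(X[...,2]<.13)&(X[...,2]>.04)
    k=m&(H>8)&(H<30)&(S>100)
    for cc,a,P in blobs(k,X,8): print(n,"brass in bowl",cc,a,np.median(P,0).round(3))
    A.append(X[m])
Q=np.vstack(A);g={}
for x,y,z in Q: g.setdefault((int((x-.57)//.006),int((y+.073)//.006)),[]).append(z)
for i in range(23): print(" ".join(f"{int(np.median(g[i,j])*1000):3d}" if (i,j) in g else "  ." for j in range(22,-1,-1)))
E
```

```text
eef_pos: [0.5294, 0.252, 0.0396]
eef_pos: [0.5304, 0.253, 0.0153]
contact_force: [0.1, -0.1, -2.4]
eef_pos: [0.5303, 0.2538, 0.016]
contact_force: [-0.2, -1.3, -0.6]
opening: 0.998
eef_pos: [0.5303, 0.2402, 0.1536]
eef_pos: [0.5339, 0.1213, 0.2409]
eef_pos: [0.5382, 0.005, 0.3301]
{'t': 28.92, 'p': array([538.2,   5. , 330.1]), 'zax': array([ 0.,  0., -1.]), 'yax': array([-0.002,  1.   ,  0.   ]), 'q': array([-1.800e-01, -8.500e-02,  1.774e+00,  1.000e-03,  1.452e+00,
       -1.752e+00]), 'F': array([ 0.2,  0.5, -0.1]), 'op': 1.005, 'ff': 0.0}
knob [506.  41.] 1571 [0.3512 0.2356 0.0228] [0.352  0.2374 0.0253]
knob [ 46. 158.] 9957 [ 0.4914 -0.3523  0.0176] [ 0.4921 -0.3624  0.059 ]
knob [155. 113.] 390 [ 0.4343 -0.1961  0.0271] [ 0.4344 -0.1974  0.0093]
knob [320. 128.] 316 [0.4519 0.0116 0.0273] [0.4517 0.0114 0.0088]
knob [253. 143.] 320 [ 0.4704 -0.075   0.0273] [ 0.4704 -0.0753  0.009 ]
knob [515. 181.] 844 [0.5116 0.2777 0.0261] [0.5287 0.2524 0.0372]
knob [474. 191.] 390 [0.5316 0.2198 0.0256] [0.5405 0.1653 0.0598]
knob [ 41. 304.] 468 [ 0.7043 -0.4058  0.0184] [ 0.7035 -0.40
[... 1544 characters left out ...]
  50  51  50  50  51  50  50  51  50  51  50  50  51  56
  .  63  51  50  63  54  52  50  51  50  50  51  51  67  61  52  51  50  50  50  51  56   .
  .   .  58  51  51  50  50  51  50  50  50  51  65  75  77  68  58  50  50  51  52  54   .
  .   .  67  59  51  51  51  50  50  50  51  50  66  75  77  76  71  50  50  51  55   .   .
  .   .   .  63  56  50  50  50  51  51  50  51  67  71  75  72   .  50  51  58   .   .   .
  .   .   .   .  66  57  50  50  50  51  50  52  69  70  68   .  50  53  56   .   .   .   .
  .   .   .   .   .   .  59  56  52  51  50  51  53  67  55  56  58  56   .   .   .   .   .
  .   .   .   .   .   .   .   .  60  58  56  56  60  61  59  70   .   .   .   .   .   .   .
```

The poured brass knob is in the bowl at (0.68,-0.016). Now for the loose knobs, starting with the one at (0.4517, 0.0114).

```bash
python3 -m handwheel '[-0.072,0.005,-0.192,0,0,0,-0.072,0.005,-0.192,0,0,0,-0.072,0.005,-0.192,0,0,0,-0.072,0.005,-0.192,0,0,0,-0.072,0.005,-0.192,0,0,0]' 0.6 40|grep eef; python3 -m handwheel '[-0.072,0.005,-0.192,0,0,0,-0.072,0.005,-0.192,0,0,0,-0.072,0.005,-0.192,0,0,0,0,0,0,0,0,0,0,0,0,0,0,0]'|grep eef; python3 - <<'E'
from h import *
print(st())
p,d,c=cam("wrist");X=pts(d,c);H,S,V=hue(p)
m=(d>.1)&(X[...,2]>.012)&(X[...,2]<.035)&(H>10)&(H<32)&(S>90)&(X[...,0]<.52)&(abs(X[...,1])<.15)
for cc,a,P in blobs(m,X,60): print("knob",cc,a,np.median(P,0).round(4),circ(P),np.percentile(P[:,2],98))
p,d,c=cam("side");X=pts(d,c)
for nm,(ox,oy) in dict(y=(.534,.254),g=(.545,.423)).items():
    m=(d>0)&(np.hypot(X[...,0]-ox,X[...,1]-oy)<.02);print(nm,m.sum(),np.percentile(X[m][:,2],[5,50,90]).round(4))
E
```

```text
eef_pos: [0.483, 0.0112, 0.182]
eef_pos: [0.4501, 0.0132, 0.0962]
{'t': 29.9, 'p': array([450.1,  13.2,  96.2]), 'zax': array([-0.006,  0.002, -1.   ]), 'yax': array([-0.004,  1.   ,  0.002]), 'q': array([-1.970e-01, -7.500e-02,  2.208e+00,  1.000e-03,  1.015e+00,
       -1.772e+00]), 'F': array([ 0.1, -0.4,  0.6]), 'op': 0.601, 'ff': 0.0}
knob [312. 247.] 1090 [0.4495 0.0114 0.0274] [0.4501 0.0114 0.0092] 0.028773389906536603
knob [191. 271.] 1154 [ 0.4678 -0.0739  0.0273] [ 0.4687 -0.0748  0.0094] 0.028707557642620313
knob [109. 339.] 116 [ 0.5181 -0.1361  0.0329] [ 0.5135 -0.1356  0.0094] 0.03483818082072058
y 111 [0.0061 0.0085 0.0103]
g 369 [0.0057 0.0082 0.01  ]
```

```bash
python3 -m handwheel '[0.003,-0.012,-0.2,0,0,0,0,0,-0.2,0,0,0,0,0,-0.18,0,0,0,0,0,-0.1,0,0,0,0,0,0,0,0,0]'|grep -E "eef|contact"; python3 -m handwheel '[0,0,0,0,0,0,0,0,0,0,0,0,0,0,0,0,0,0,0,0,0,0,0,0,0,0,0,0,0,0]' 0 40|grep -E "eef|open|contact|finger"; python3 -m handwheel '[0,0,0.15,0,0,0,0,0,0.25,0,0,0,0,0,0.25,0,0,0,0,0,0.25,0,0,0,0,0,0.25,0,0,0]'|grep -E "eef|open|finger"
```

```text
eef_pos: [0.4524, 0.0104, -0.0052]
contact_force: [-0.7, -0.1, -0.1]
eef_pos: [0.4554, 0.0097, -0.0015]
contact_force: [0.0, 0.5, 5.7]
opening: 0.282
finger_force: 39.5
eef_pos: [0.4523, 0.0103, 0.1708]
opening: 0.285
finger_force: 39.5
```

```bash
python3 -m handwheel '[0.192,-0.056,0.039,0,0,0,0.192,-0.056,0.039,0,0,0,0.192,-0.056,0.039,0,0,0,0.192,-0.056,0.039,0,0,0,0.192,-0.056,0.039,0,0,0]'|grep eef; python3 -m handwheel '[0.192,-0.056,0.03,0,0,0,0,0,-0.2,0,0,0,0,0,-0.2,0,0,0,0,0,-0.2,0,0,0,0,0,0,0,0,0]'|grep -E "eef|open|contact"; python3 -m handwheel '[0,0,0,0,0,0,0,0,0,0,0,0,0,0,0,0,0,0]' 0.5|grep -E "eef|open"; python3 -m handwheel '[0,0,0.2,0,0,0,0,0,0.24,0,0,0,0,0,0.24,0,0,0,0,0,0,0,0,0]' 0.6|grep -E "eef|contact"
```

```text
eef_pos: [0.5979, -0.0321, 0.1988]
eef_pos: [0.6206, -0.0392, 0.105]
contact_force: [-1.6, 0.9, -1.8]
opening: 0.284
eef_pos: [0.6275, -0.0406, 0.1157]
opening: 0.502
eef_pos: [0.631, -0.0412, 0.2276]
contact_force: [1.2, -0.1, 2.1]
```

```bash
python3 -m handwheel '[-0.176,-0.038,0,0,0,0,-0.176,-0.038,0,0,0,0,-0.176,-0.038,-0.02,0,0,0,-0.176,-0.038,-0.16,0,0,0,-0.176,-0.038,-0.16,0,0,0]'|grep eef; python3 -m handwheel '[-0.176,-0.038,-0.16,0,0,0,0,0,-0.16,0,0,0,0,0,-0.12,0,0,0,0,0,0,0,0,0,0,0,0,0,0,0]'|grep eef; python3 - <<'E'
from h import *
print(st())
p,d,c=cam("wrist");X=pts(d,c);H,S,V=hue(p)
m=(d>.1)&(X[...,2]>.012)&(X[...,2]<.035)&(H>10)&(H<32)&(S>90)&(X[...,0]<.52)&(X[...,1]<.05)&(X[...,1]>-.25)
for cc,a,P in blobs(m,X,60): print("knob",cc,a,np.median(P,0).round(4),circ(P),np.percentile(P[:,2],98))
E
```

```text
eef_pos: [0.495, -0.0697, 0.1672]
eef_pos: [0.4677, -0.0746, 0.0986]
{'t': 33.5, 'p': array([467.7, -74.6,  98.6]), 'zax': array([ 0.001, -0.   , -1.   ]), 'yax': array([-0.003,  1.   , -0.   ]), 'q': array([-0.373, -0.027,  2.157,  0.   ,  1.011, -1.947]), 'F': array([-0.4,  0.1,  0.2]), 'op': 0.604, 'ff': 0.0}
knob [133. 195.] 1374 [ 0.4329 -0.196   0.0272] [ 0.4333 -0.1973  0.0094] 0.028815079596820826
knob [313. 247.] 1073 [ 0.4683 -0.0759  0.0274] [ 0.4687 -0.076   0.0092] 0.028856854966079683
knob [184. 310.] 173 [ 0.5147 -0.169   0.0332] [ 0.5145 -0.1689  0.0123] 0.03479259801432256
```

Next I'll pick the second knob and drop it at about (0.652,-0.03).

```bash
python3 -m handwheel '[0.007,-0.008,-0.2,0,0,0,0,0,-0.2,0,0,0,0,0,-0.18,0,0,0,0,0,-0.11,0,0,0,0,0,0,0,0,0]'|grep -E "eef|contact"; python3 -m handwheel '[0,0,0,0,0,0,0,0,0,0,0,0,0,0,0,0,0,0,0,0,0,0,0,0,0,0,0,0,0,0]' 0 40|grep -E "eef|open|contact|finger"; python3 -m handwheel '[0,0,0.15,0,0,0,0,0,0.25,0,0,0,0,0,0.25,0,0,0,0,0,0.25,0,0,0,0,0,0.25,0,0,0]'|grep -E "eef|open|finger"
python3 -m handwheel '[0.2,0.05,0.039,0,0,0,0.2,0.05,0.039,0,0,0,0.2,0.05,0.039,0,0,0,0.2,0.05,0.039,0,0,0,0.2,0.05,0.039,0,0,0]'|grep eef; python3 -m handwheel '[0.2,0.05,0.03,0,0,0,0,0,-0.2,0,0,0,0,0,-0.2,0,0,0,0,0,-0.2,0,0,0,0,0,0,0,0,0]'|grep -E "eef|open|contact"; python3 -m handwheel '[0,0,0,0,0,0,0,0,0,0,0,0,0,0,0,0,0,0]' 0.5|grep -E "eef|open"; python3 -m handwheel '[0,0,0.2,0,0,0,0,0,0.24,0,0,0,0,0,0.24,0,0,0,0,0,0,0,0,0]' 0.6|grep -E "eef|contact"
```

```text
eef_pos: [0.4675, -0.0752, -0.0076]
contact_force: [-0.7, 0.3, 0.4]
eef_pos: [0.4708, -0.0765, -0.0035]
contact_force: [0.1, 1.2, 6.5]
opening: 0.287
finger_force: 39.6
eef_pos: [0.4677, -0.0754, 0.1685]
opening: 0.287
finger_force: 39.4
eef_pos: [0.6194, -0.0376, 0.1966]
eef_pos: [0.6432, -0.0295, 0.1026]
contact_force: [-1.2, 0.1, -1.4]
opening: 0.282
eef_pos: [0.6501, -0.031, 0.1136]
opening: 0.501
eef_pos: [0.6536, -0.0317, 0.2257]
contact_force: [0.7, 0.4, 2.4]
```

```bash
python3 -m handwheel '[-0.18,-0.138,0,0,0,0,-0.18,-0.138,0,0,0,0,-0.18,-0.138,0,0,0,0,-0.18,-0.138,0,0,0,0,-0.18,-0.138,0,0,0,0]'|grep eef; python3 -m handwheel '[-0.18,-0.138,0,0,0,0,-0.18,-0.138,-0.1,0,0,0,-0.18,-0.138,-0.14,0,0,0,0,0,-0.2,0,0,0,0,0,-0.2,0,0,0]'|grep eef;python3 -m handwheel '[0,0,-0.13,0,0,0,0,0,0,0,0,0,0,0,0,0,0,0]'|grep eef; python3 - <<'E'
from h import *
print(st())
p,d,c=cam("wrist");X=pts(d,c);H,S,V=hue(p)
m=(d>.1)&(X[...,2]>.012)&(X[...,2]<.035)&(H>10)&(H<32)&(S>90)&(X[...,0]<.52)&(X[...,1]<.05)&(X[...,1]>-.25)
for cc,a,P in blobs(m,X,60): print("knob",cc,a,np.median(P,0).round(4),circ(P),np.percentile(P[:,2],98))
E
```

```text
eef_pos: [0.5129, -0.1352, 0.2148]
eef_pos: [0.433, -0.1989, 0.1189]
eef_pos: [0.4326, -0.1966, 0.0977]
{'t': 37.3, 'p': array([ 432.6, -196.6,   97.7]), 'zax': array([ 0.001, -0.   , -1.   ]), 'yax': array([-0.002,  1.   , -0.   ]), 'q': array([-0.641, -0.022,  2.154,  0.   ,  1.009, -2.214]), 'F': array([ 0.6, -0.5,  1.4]), 'op': 0.6, 'ff': 0.0}
knob [312. 246.] 1079 [ 0.4321 -0.1993  0.0274] [ 0.4327 -0.1989  0.0091] 0.02880491788876862
knob [352. 354.] 172 [ 0.5146 -0.1691  0.0331] [ 0.524  -0.1698  0.0156] 0.034867813568495776
```

```bash
python3 -m handwheel '[0.003,-0.012,-0.2,0,0,0,0,0,-0.2,0,0,0,0,0,-0.18,0,0,0,0,0,-0.1,0,0,0,0,0,0,0,0,0]'|grep -E "eef|contact"; python3 -m handwheel '[0,0,0,0,0,0,0,0,0,0,0,0,0,0,0,0,0,0,0,0,0,0,0,0,0,0,0,0,0,0]' 0 40|grep -E "eef|open|contact|finger"; python3 -m handwheel '[0,0,0.15,0,0,0,0,0,0.25,0,0,0,0,0,0.25,0,0,0,0,0,0.25,0,0,0,0,0,0.25,0,0,0]'|grep -E "eef|open|finger"
python3 -m handwheel '[0.173,0.149,0.06,0,0,0,0.173,0.149,0.06,0,0,0,0.173,0.149,0.06,0,0,0,0.173,0.149,0.03,0,0,0,0.173,0.149,0,0,0,0]'|grep eef; python3 -m handwheel '[0.173,0.149,0,0,0,0,0.173,0.149,0,0,0,0,0.173,0.149,0,0,0,0,0,0,-0.2,0,0,0,0,0,-0.2,0,0,0]'|grep -E "eef|open";python3 -m handwheel '[0,0,-0.2,0,0,0,0,0,0,0,0,0]'|grep -E "eef|open|contact"; python3 -m handwheel '[0,0,0,0,0,0,0,0,0,0,0,0,0,0,0,0,0,0]' 0.5|grep -E "eef|open"; python3 -m handwheel '[0,0,0.2,0,0,0,0,0,0.24,0,0,0,0,0,0.24,0,0,0,0,0,0.2,0,0,0,0,0,0.2,0,0,0]' 1|grep -E "eef|contact"
```

```text
eef_pos: [0.4324, -0.1976, -0.0063]
contact_force: [-0.5, 0.3, 0.7]
eef_pos: [0.435, -0.1996, -0.0026]
contact_force: [0.4, 1.0, 6.6]
opening: 0.285
finger_force: 39.4
eef_pos: [0.4324, -0.1978, 0.1696]
opening: 0.282
finger_force: 39.4
eef_pos: [0.5644, -0.0853, 0.2014]
eef_pos: [0.6437, -0.0179, 0.1416]
opening: 0.281
eef_pos: [0.6355, -0.018, 0.1015]
contact_force: [-0.9, 0.2, -2.2]
opening: 0.285
eef_pos: [0.6423, -0.0197, 0.1121]
opening: 0.498
eef_pos: [0.6411, -0.0195, 0.2763]
contact_force: [-0.3, 0.7, 0.0]
```

```bash
python3 -m handwheel '[-0.1,-0.234,0,0,0,0,-0.1,-0.234,0,0,0,0,-0.1,-0.234,0,0,0,0,-0.1,-0.234,0,0,0,0,-0.1,-0.234,0,0,0,0]'|grep eef; python3 -m handwheel '[-0.1,-0.234,-0.1,0,0,0,-0.1,-0.234,-0.1,0,0,0,-0.1,-0.234,-0.1,0,0,0,-0.1,-0.234,-0.1,0,0,0,-0.1,-0.234,-0.1,0,0,0]'|grep eef;python3 -m handwheel '[0,0,0,0,0,0,0,0,0,0,0,0,0,0,0,0,0,0]'|grep eef; cat > chk.py <<'E'
from h import *
print(st())
for n in("side","scene","wrist"):
    p,d,c=cam(n);X=pts(d,c);H,S,V=hue(p)
    if n=="scene":cv2.imwrite("pics/chk_scene.png",cv2.resize(p[130:340,180:500],(800,525)))
    m=(d>.1)&(np.hypot(X[...,0]-.6375,X[...,1]+.0056)<.066)&(X[...,2]<.16)&(X[...,2]>.04)
    if m.sum()>50: print(n,"max z in bowl",np.percentile(X[m][:,2],99.5).round(3))
    for cc,a,P in blobs(m&(H>8)&(H<30)&(S>90),X,8): print(n,"brass",cc,a,np.median(P,0).round(3),np.percentile(P[:,2],98).round(3))
    w=(d>.1)&(X[...,1]<-.2)&(X[...,1]>-.5)&(X[...,0]>.35)&(X[...,0]<.62)
    Q=X[w&(H>18)&(H<32)&(S>120)&(X[...,2]>.012)&(X[...,2]<.024)];print(n,"lid disc",len(Q),circ(cv2.convexHull((Q[:,:2]*1e4).astype(np.float32)).reshape(-1,2)/1e4),np.median(Q[:,2]).round(4))
    Q=X[w&(X[...,2]>.05)&(X[...,2]<.064)&(V<60)];
    if len(Q)>10: print(n,"lid knob top",len(Q),np.median(Q,0).round(4),circ(cv2.convexHull((Q[:,:2]*1e4).astype(np.float32)).reshape(-1,2)/1e4))
E
python3 chk.py
```

```text
eef_pos: [0.565, -0.1965, 0.2741]
eef_pos: [0.49, -0.3728, 0.1985]
eef_pos: [0.4908, -0.3708, 0.1979]
{'t': 41.35, 'p': array([ 490.8, -370.8,  197.9]), 'zax': array([ 0.002, -0.002, -1.   ]), 'yax': array([-0.002,  1.   , -0.002]), 'q': array([-8.120e-01,  1.710e-01,  1.750e+00,  1.000e-03,  1.218e+00,
       -2.385e+00]), 'F': array([0.6, 0.6, 0.3]), 'op': 0.998, 'ff': 0.0}
side max z in bowl 0.095
side brass [267. 251.] 472 [ 0.653 -0.016  0.072] 0.081
side lid disc 1825 [ 0.4893 -0.3718  0.0878] 0.0191
side lid knob top 72 [ 0.4896 -0.3652  0.0584] [ 0.4893 -0.3693  0.0146]
scene max z in bowl 0.096
scene brass [347. 272.] 223 [ 0.64  -0.014  0.073] 0.08
scene lid disc 3274 [ 0.4893 -0.3709  0.0875] 0.0191
scene lid knob top 122 [ 0.4934 -0.3715  0.0595] [ 0.4915 -0.3713  0.0147]
wrist lid disc 22354 [ 0.4903 -0.3733  0.0871] 0.0175
wrist lid knob top 937 [ 0.489  -0.3734  0.0574] [ 0.4897 -0.3733  0.0152]
```

View pics/chk_scene.png

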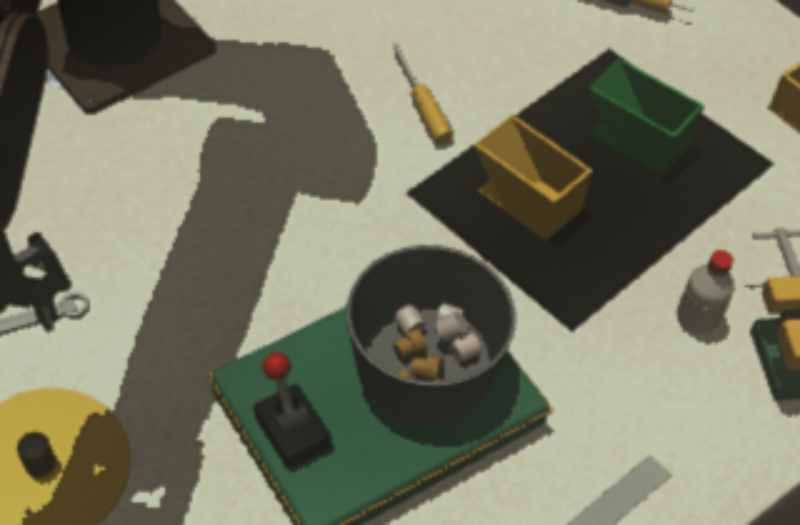

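Both cups stand upright and empty. The bowl at (430,340) holds the plugs and brass knobs, with nothing loose on the bench. Now the lid.

```bash
python3 -m handwheel '[-0.004,-0.008,-0.24,0,0,0,0,0,-0.24,0,0,0,0,0,-0.24,0,0,0,0,0,-0.24,0,0,0,0,0,-0.2,0,0,0]'|grep -E "eef|contact"; python3 -m handwheel '[0,0,-0.08,0,0,0,0,0,0,0,0,0,0,0,0,0,0,0]'|grep -E "eef|contact"; python3 -m handwheel '[0,0,0,0,0,0,0,0,0,0,0,0,0,0,0,0,0,0,0,0,0,0,0,0,0,0,0,0,0,0]' 0 80|grep -E "eef|open|contact|finger"; python3 -m handwheel '[0,0,0.1,0,0,0,0,0,0.2,0,0,0,0,0,0.25,0,0,0,0,0,0.25,0,0,0,0,0,0.25,0,0,0]'|grep -E "eef|open|finger";python3 -m handwheel '[0,0,0.25,0,0,0,0,0,0.25,0,0,0,0,0,0.1,0,0,0,0,0,0,0,0,0]'|grep -E "eef|open|finger"; python3 - <<'E'
from h import *
print(st())
for n in("side","scene"):
    p,d,c=cam(n);X=pts(d,c);H,S,V=hue(p)
    m=(d>0)&(H>18)&(H<34)&(S>110)&(X[...,2]>.15)&(X[...,2]<.33)&(X[...,0]>.35)&(X[...,0]<.65)&(X[...,1]<-.2)&(X[...,1]>-.5)
    Q=X[m];b=np.median(Q,0);q=Q-b;a=np.linalg.lstsq(np.c_[q[:,:2],np.ones(len(q))],q[:,2],rcond=None)[0];r=abs(q[:,2]-np.c_[q[:,:2],np.ones(len(q))]@a)<.006
    q=q[r];a=np.linalg.lstsq(np.c_[q[:,:2],np.ones(len(q))],q[:,2],rcond=None)[0]
    print(n,len(q),"slope x,y",a[:2].round(3),circ(cv2.convexHull(((q+b)[:,:2]*1e4).astype(np.float32)).reshape(-1,2)/1e4),"z",b[2].round(4))
E
```

```text
eef_pos: [0.4902, -0.3698, 0.0201]
contact_force: [-0.3, 0.1, -0.9]
eef_pos: [0.4906, -0.3713, 0.0105]
contact_force: [0.4, -0.7, 1.5]
eef_pos: [0.4905, -0.3724, 0.0114]
contact_force: [-0.1, -0.5, -1.5]
opening: 0.357
finger_force: 79.1
eef_pos: [0.4888, -0.3705, 0.1674]
opening: 0.356
finger_force: 79.4
eef_pos: [0.4912, -0.3731, 0.2632]
opening: 0.35
finger_force: 79.4
{'t': 43.33, 'p': array([ 491.2, -373.1,  263.2]), 'zax': array([ 0.007, -0.007, -1.   ]), 'yax': array([-0.003,  1.   , -0.007]), 'q': array([-0.814,  0.122,  1.684,  0.   ,  1.326, -2.387]), 'F': array([-0.7, -0.9, -2. ]), 'op': 0.35, 'ff': 79.4}
side 1995 slope x,y [ 0.006 -0.011] [ 0.4904 -0.3716  0.0882] z 0.2708
scene 3359 slope x,y [ 0.001 -0.   ] [ 0.4905 -0.3705  0.0866] z 0.267
```

```bash
for i in 1 2; do python3 -m handwheel '[0.089,0.222,0,0,0,0,0.089,0.222,0,0,0,0,0.089,0.222,0,0,0,0,0.089,0.222,0,0,0,0,0.089,0.222,0,0,0,0]'|grep eef;done; python3 -m handwheel '[0.089,0.222,-0.05,0,0,0,0,0,-0.15,0,0,0,0,0,-0.15,0,0,0,0,0,0,0,0,0,0,0,0,0,0,0]'|grep eef; python3 -m handwheel '[0,0,0,0,0,0,0,0,0,0,0,0]'|grep -E "eef"; cat > lid.py <<'E'
from h import *
print(st())
for n in("side","scene"):
    p,d,c=cam(n);X=pts(d,c);H,S,V=hue(p)
    m=(d>0)&(H>18)&(H<34)&(S>110)&(X[...,2]>.12)&(X[...,2]<.33)&(np.hypot(X[...,0]-.638,X[...,1]+.005)<.11)
    Q=X[m];b=np.median(Q,0);q=Q-b;r=abs(q[:,2])<.006
    q=q[r];a=np.linalg.lstsq(np.c_[q[:,:2],np.ones(len(q))],q[:,2],rcond=None)[0]
    print(n,len(q),"slope x,y",a[:2].round(3),circ(cv2.convexHull(((q+b)[:,:2]*1e4).astype(np.float32)).reshape(-1,2)/1e4),"z",b[2].round(4))
E
python3 lid.py
```

```text
eef_pos: [0.555, -0.2025, 0.2524]
eef_pos: [0.6216, -0.0363, 0.2522]
eef_pos: [0.6336, -0.0045, 0.1991]
eef_pos: [0.637, -0.0057, 0.2056]
{'t': 44.85, 'p': array([637. ,  -5.7, 205.6]), 'zax': array([ 0.001,  0.   , -1.   ]), 'yax': array([-0.002,  1.   ,  0.   ]), 'q': array([-1.680e-01,  2.130e-01,  1.687e+00,  1.000e-03,  1.241e+00,
       -1.741e+00]), 'F': array([ 0. , -0.2, -2.6]), 'op': 0.348, 'ff': 80.0}
side 3232 slope x,y [ 0.003 -0.002] [ 0.6354 -0.0042  0.0873] z 0.2134
scene 2813 slope x,y [-0.001  0.004] [ 0.6371 -0.0043  0.0875] z 0.2139
```

```bash
python3 -m handwheel '[0.008,-0.004,-0.1,0,0,0,0,0,-0.1,0,0,0,0,0,-0.1,0,0,0,0,0,-0.06,0,0,0,0,0,-0.03,0,0,0]'|grep -E "eef|contact"; python3 -m handwheel '[0,0,-0.02,0,0,0,0,0,-0.015,0,0,0,0,0,0,0,0,0]'|grep -E "eef|contact"; python3 lid.py
```

```text
eef_pos: [0.6372, -0.0059, 0.1451]
contact_force: [-0.4, 0.3, -2.3]
eef_pos: [0.6384, -0.0058, 0.1421]
contact_force: [0.1, -0.3, -2.4]
{'t': 45.62, 'p': array([638.4,  -5.8, 142.1]), 'zax': array([ 0.002,  0.   , -1.   ]), 'yax': array([-0.003,  1.   ,  0.   ]), 'q': array([-1.680e-01,  2.750e-01,  1.733e+00,  1.000e-03,  1.132e+00,
       -1.742e+00]), 'F': array([ 0.1, -0.3, -2.4]), 'op': 0.358, 'ff': 79.9}
side 3066 slope x,y [ 0.003 -0.003] [ 0.6369 -0.0048  0.0875] z 0.1499
scene 2621 slope x,y [0.001 0.001] [ 0.6386 -0.0049  0.0874] z 0.1498
```

```bash
python3 -m handwheel '[0,0,-0.01,0,0,0,0,0,0,0,0,0,0,0,0,0,0,0]'|grep -E "eef|contact"; python3 -m handwheel '[0,0,0,0,0,0,0,0,0,0,0,0,0,0,0,0,0,0,0,0,0,0,0,0]' 0.7 40|grep -E "open|contact"; python3 -m handwheel '[0,0,0.1,0,0,0,0,0,0.2,0,0,0,0,0,0.24,0,0,0,0,0,0.1,0,0,0,0,0,0,0,0,0]'|grep -E "eef"; python3 lid.py; python3 - <<'E'
from h import *
for n in("side","scene","wrist"):
    p,d,c=cam(n);X=pts(d,c);H,S,V=hue(p)
    m=(d>.1)&((H<6)|(H>174))&(S>120)&(X[...,2]>.08)&(X[...,2]<.2)&(abs(X[...,0]-.61)<.08)&(abs(X[...,1]+.16)<.06)
    Q=X[m];print(n,len(Q),"lever knob med",np.median(Q,0).round(4),Q.min(0).round(3),Q.max(0).round(3)) if len(Q) else 0
E
```

```text
eef_pos: [0.6386, -0.0059, 0.1419]
contact_force: [-3.5, 0.7, 5.3]
contact_force: [0.4, -0.5, -0.8]
opening: 0.697
eef_pos: [0.6405, -0.0061, 0.2415]
{'t': 46.72, 'p': array([640.5,  -6.1, 241.5]), 'zax': array([ 0.01 , -0.001, -1.   ]), 'yax': array([-0.003,  1.   , -0.001]), 'q': array([-1.680e-01,  1.880e-01,  1.649e+00,  1.000e-03,  1.295e+00,
       -1.742e+00]), 'F': array([ 0.7, -0.5,  0.2]), 'op': 0.7, 'ff': 0.0}
side 3469 slope x,y [ 0.002 -0.003] [ 0.6373 -0.0051  0.0875] z 0.1498
scene 3205 slope x,y [-0.002  0.002] [ 0.6383 -0.0049  0.0875] z 0.1498
side 81 lever knob med [ 0.5926 -0.1507  0.1407] [ 0.583 -0.164  0.125] [ 0.606 -0.143  0.15 ]
scene 70 lever knob med [ 0.5977 -0.1583  0.1423] [ 0.586 -0.167  0.135] [ 0.608 -0.146  0.148]
wrist 1060 lever knob med [ 0.5949 -0.1526  0.1403] [ 0.584 -0.167  0.125] [ 0.608 -0.144  0.146]
```

The lid sits level with its disc at rim height and is centred. Next I'll move in front of the lever with the gripper shut.

```bash
python3 -m handwheel '[0,0,0.1,0,0,0,-0.127,-0.195,0,0,0,0,-0.127,-0.195,0,0,0,0,-0.127,-0.195,0,0,0,0,-0.127,-0.195,0,0,0,0]' 0 40|grep eef; python3 -m handwheel '[-0.127,-0.195,-0.1,0,0,0,0,0,0,0,0,0,0,0,-0.24,0,0,0,0,0,-0.24,0,0,0,0,0,-0.24,0,0,0]'|grep eef; python3 -m handwheel '[0,0,-0.2,0,0,0,0,0,0,0,0,0,0,0,0,0,0,0]'|grep -E "eef|contact|open"
```

```text
eef_pos: [0.5598, -0.1232, 0.2481]
eef_pos: [0.542, -0.1517, 0.1253]
eef_pos: [0.5405, -0.1506, 0.0944]
contact_force: [-0.2, 0.3, 0.6]
opening: -0.001
```

```bash
python3 -m handwheel '[0.1,-0.01,0.03,0,0,0,0.1,-0.01,0,0,0,0,0.08,-0.008,0,0,0,0,0.06,-0.006,0,0,0,0,0.06,-0.006,0,0,0,0]'|grep -E "eef|contact"; python3 -m handwheel '[0.05,-0.005,0,0,0,0,0.05,-0.005,0,0,0,0,0.04,-0.004,0,0,0,0]'|grep -E "eef|contact"; python3 -m handwheel '[0.03,-0.003,0,0,0,0,0,0,0,0,0,0]'|grep -E "eef|contact"; python3 - <<'E'
from h import *
for n in("side","scene","wrist"):
    p,d,c=cam(n);X=pts(d,c);H,S,V=hue(p)
    m=(d>.1)&((H<6)|(H>174))&(S>120)&(X[...,2]>.08)&(X[...,2]<.2)&(abs(X[...,0]-.62)<.08)&(abs(X[...,1]+.16)<.06)
    Q=X[m];print(n,len(Q),"lever knob med",np.median(Q,0).round(4),Q.min(0).round(3),Q.max(0).round(3)) if len(Q) else 0
E
```

```text
eef_pos: [0.6043, -0.1584, 0.1044]
contact_force: [-0.9, 0.1, 1.2]
eef_pos: [0.624, -0.1601, 0.1019]
contact_force: [-0.6, -1.5, -1.3]
eef_pos: [0.6285, -0.1604, 0.1013]
contact_force: [-0.5, 0.2, 1.0]
side 54 lever knob med [ 0.6492 -0.154   0.136 ] [ 0.611 -0.171  0.122] [ 0.661 -0.125  0.197]
scene 68 lever knob med [ 0.6565 -0.1646  0.1401] [ 0.647 -0.174  0.128] [ 0.664 -0.154  0.147]
wrist 250 lever knob med [ 0.6533 -0.1607  0.1412] [ 0.616 -0.163  0.137] [ 0.661 -0.158  0.162]
```

```bash
for i in 1 2 3; do python3 -m handwheel '[0.015,-0.0015,0,0,0,0,0.015,-0.0015,0,0,0,0,0,0,0,0,0,0]'|grep -E "eef|contact"; done
```

```text
eef_pos: [0.631, -0.1607, 0.1014]
contact_force: [-5.0, 0.7, 1.9]
eef_pos: [0.6312, -0.1607, 0.1013]
contact_force: [-18.0, 1.5, 9.3]
eef_pos: [0.6312, -0.1606, 0.1012]
contact_force: [-31.4, 2.2, 17.4]
```

The lever is hard against its stop. I'll back off, retract and do a final check.

```bash
python3 -m handwheel '[-0.06,0.006,0,0,0,0,-0.15,0.015,0,0,0,0,-0.2,0.02,0,0,0,0,-0.15,0.01,0.05,0,0,0,-0.1,0,0.15,0,0,0]'|grep -E "eef|contact"; python3 -m handwheel '[-0.1,0,0.2,0,0,0,-0.1,0,0.2,0,0,0,-0.1,0,0.2,0,0,0,0,0,0.1,0,0,0,0,0,0,0,0,0]'|grep -E "eef|contact"; python3 -m handwheel '[0,0,0,0,0,0,0,0,0,0,0,0,0,0,0,0,0,0,0,0,0,0,0,0,0,0,0,0,0,0]' >/dev/null; python3 lid.py; python3 cups.py f scene side; python3 - <<'E'
from h import *
p,d,c=cam("scene");cv2.imwrite("pics/fin.png",p);X=pts(d,c);H,S,V=hue(p)
m=(d>.1)&((H<6)|(H>174))&(S>120)&(X[...,2]>.08)&(X[...,2]<.2)&(abs(X[...,0]-.62)<.08)&(abs(X[...,1]+.16)<.06)
print("lever",np.median(X[m],0).round(4))
E
```

```text
eef_pos: [0.5383, -0.1526, 0.128]
contact_force: [-0.0, 0.7, 0.7]
eef_pos: [0.4996, -0.1555, 0.2426]
contact_force: [0.2, -0.1, 0.6]
{'t': 51.03, 'p': array([ 497.1, -153.9,  235.1]), 'zax': array([-0.003,  0.002, -1.   ]), 'yax': array([-0.003,  1.   ,  0.002]), 'q': array([-0.496, -0.071,  1.932,  0.   ,  1.284, -2.069]), 'F': array([-0.5, -0.2, -0.4]), 'op': 0.001, 'ff': 0.0}
side 3544 slope x,y [ 0.002 -0.002] [ 0.6374 -0.0054  0.088 ] z 0.1499
scene 3302 slope x,y [-0.002  0.002] [ 0.6383 -0.0042  0.0878] z 0.1499
{'t': 51.13, 'p': array([ 497.3, -154. ,  235.8]), 'zax': array([-0.002,  0.001, -1.   ]), 'yax': array([-0.003,  1.   ,  0.001]), 'q': array([-0.496, -0.071,  1.931,  0.   ,  1.284, -2.069]), 'F': array([-0.1,  1. , -0.4]), 'op': 0.003, 'ff': 0.0}
scene yel [392. 194.] 468 [0.07  0.077] (array([511. , 252.2]), array([119.7,  72.1]), 8.4)
scene grn [435. 169.] 296 [0.072 0.078] (array([518.4, 422. ]), array([120.4,  73.6]), 12.5)
side yel [288. 373.] 1000 [0.072 0.076] (array([509.6, 250.3]), array([119.2,  68.8]), 8.4)
side grn [251. 454.] 852 [0.072 0.076] (array([518.5, 417.4]), array([119.5,  62.6]), 13.6)
lever [ 0.6569 -0.1641  0.1383]
```

View pics/fin.png

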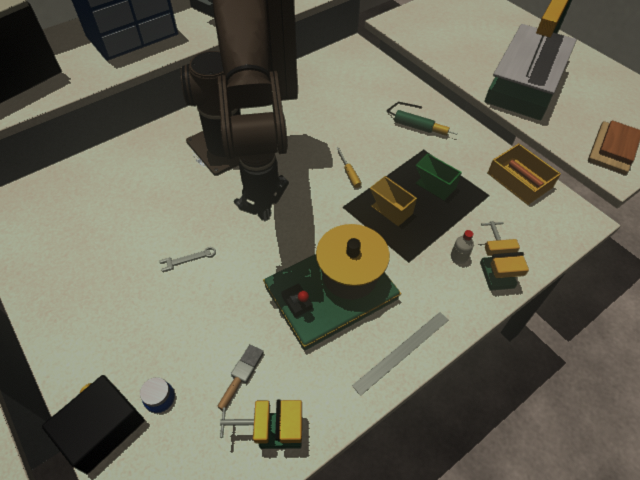

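The final view shows the lid flush on the bowl at (353,253) and the lever over to the back at (303,297). Both cups are upright on the mat at (393,200) and (437,175), and no pieces are loose on the bench.

```bash
python3 -c "
from plant import ctrl
print(ctrl.sign_off())"
```

```text
the job is handed in; nothing more can be done
None
```

The job is handed in: the plugs went in before the brass knobs, both empty cups stand upright on the mat, the lid sits flush, and the lever is pushed fully to the back.

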